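# Get the torch out from behind the tins

## Robot

A 6-joint arm with a two-finger parallel gripper is mounted at the origin on a cart in front of the work surface, level with it; the furniture and walls round the work are solid. World frame = base frame: x ahead of the robot, y to its left, z up, the work surface at z = 0. Lengths are in m, angles in rad, forces in N, time in s.
With the tool pointing down it reaches from about 0.35 to 0.775 m from the base axis. Payload 7.3 kg.
Tool frame: the origin (TCP) lies midway between the tips of the shut fingers; the grasp point (between the pads) lies 19 mm behind it; z points along the fingers, y is the direction in which the jaws open and shut (so a half turn about z gives the same grasp; the last joint's range is limited). The gripper opens to 92 mm and grips with 3 to 60 N. Pads are 19 mm wide; open, the fingers measure 130 mm over their backs; the gripper's body (75 mm by 190 mm) begins 47 mm behind the grasp point.
Start: joints at [1.001, 0.342, 1.524, -0, 1.275, -0.146], TCP at [0.216, 0.479, 0.227] pointing down, gripper open.
Joint ranges: [-2.53, 2.53], [-0.77, 2.02], [0.04, 2.7], [-1, 4.14], [0.28, 2.66], [-3.11, 3.11]. Speed limits (rad/s): [2.57, 2.57, 3.14, 3.14, 3.14, 3.14].

## Interface

Orientations are given as [roll, pitch, yaw] about the fixed x, y, z axes, in that order (R = Rz(yaw) Ry(pitch) Rx(roll)).
In Python, from cell import robot gives the robot as it stands.
- The arm moves only by the shell command python3 -m crank 'ROWS' [FORCE]. ROWS is a JSON object of lists of equal length, an entry for each row: "claw": the opening, from 0 (shut) to 1 (fully open); "delta_pos": the shift along the tool's x, y, z in units of 25 mm (1.0 is 25 mm), a list of three; "roll": the turn about the tool's z in units of 6 degrees (1.0 is 6 degrees). In form: {"claw": [claw, ...], "delta_pos": [[dx, dy, dz], ...], "roll": [roll, ...]}. A call has exactly 8 rows; each row is the pose to reach, as a shift and turn from the pose commanded when the call began, along the tool's axes at that moment; what a row does not reach only later rows make up. A row lasts 1/12 s, in which the tool goes at most 41.7 mm and 7.16 degrees, less where a joint would pass 70% of its speed; a pose out of reach is approached as far as the arm can. A call with a gripper value outside its range is refused whole. The fingers move at their own pace and stop on an object; FORCE is the grip in N (left out, the last holds). Time passes only in rows, so rows that repeat a pose let the fingers close, or fill a call up. It gives the time, the measured TCP pose, the force and the opening at its end, in the units of the state.
- robot.observe(): the state, without advancing time (a new reading comes with each control period).
- robot.read_camera(name): name is "scene" or "side" or "wrist"; returns a dict with "color" (420x560x3 uint8, blue, green, red), "fx", "fy", "cx", "cy" (pixels), "rvec" (rotation vector, rad) and "tvec" (3), from world to camera coordinates, as OpenCV has them; the wrist camera has in their place "hand_eye" (4x4, takes a point from camera to tool coordinates, whose origin is the TCP and whose axes are the flange's). Camera axes: x right, y down, z forward; pixel columns grow to the right and rows downward; lengths in m; the calibration is good to about 2 mm. A picture is of the moment at which its call begins: read the wrist's pose just before it. There is no depth.
- robot.hand_in(): hands the job in, once; it reports no verdict.
The state is a dict: "time": time; "qpos": joint angles; "qvel": joint speeds; "joint_efforts": joint torques, N m; "tool_pos": TCP position; "tool_rot": TCP orientation; "contact_force": force on the tool from outside, world axes, zero at the start; "torque": the same for the moment, N m; "opening": finger opening in m.
Only numpy, scipy, OpenCV 4.12 (cv2) and the standard library are available. Lean on these libraries where they do the work, as an engineer would, in place of code of your own. Each camera call takes 0.05 s, during which the arm holds its last target.

## Task

I need the black torch that lies at the back of the steel storage bay. First clear the squat tin, the white carton and the tall slim can out of the bay and stand all three upright on the wooden board, leaving the torch where it is; then lay the torch in its rest, centred between the rubber posts (either way round). Finally put the tin, the carton and the can back in the bay, each upright on the spot where it stood.

Things in the scene. Friction and masses are not known exactly. Their poses are not given: they have to be found in the camera images.
- tin_centre (a point): Centre (half-way up) of the squat round tin with a lid, 67 mm across and 60 mm high, 0.28 kg; loose, upright. z is its upward axis.
- carton_centre (a point): Centre (half-way up) of the plain white carton, 64 x 64 mm and 85 mm high, about 0.2 kg, firm; loose, upright. x and y are square to its sides, z up.
- can_centre (a point): Centre (half-way up) of the tall slim round can with a brown band and a pale lid, 50 mm across and 110 mm high, 0.25 kg; loose, upright. z is its upward axis.
- torch_centre (a point): Centre (half-way up) of the slim black torch, 136 mm long and 40 mm across (36 mm where it is gripped across the middle), 0.16 kg; loose, lying level, its underside flat so it does not roll. Its x axis runs along its length, z up. It lies across the bay behind the other three.
- bay: Fixed green open-fronted sheet-steel storage bay. Origin on the table under it; x points to its back wall, y along it. Floor 4 mm thick, x -165 to 115 mm; back wall at x = 113, 54 mm high; end walls at y = -138 and 138, 30 mm high; a nut and a punch fixed in the front corners. Torch along y near x = 42; the others near (x, y) = (-115, 0), (-25, -52), (-25, 52) (which stands where changes).
- board_top (a point): Middle of the upper face of the fixed wooden set-down board beside the bay (left or right), 330 mm along its x and 120 mm along its y, 10 mm thick (this face is 10 mm above the table); a batten at each short end, 10 mm higher, leaves 302 mm of flat length. Room for three things in a row along x, 100 mm apart.
- rest_seat (a point): Where the torch's centre must lie in the fixed torch rest (grey plate 100 x 144 x 8 mm, on the other side of the bay from the board): 28 mm above the table, 20 mm above the plate. y runs along the torch to be laid in it, x across. Two pairs of black posts 22 mm long at y = -52 and 52 mm leave 54 mm between them in x, wider at the top, 30 mm above the plate; between the pairs 80 mm are free for fingers.

How it is judged:
On the way, in this order (a step that is already met when the one before it is completed fails the run):
1. the tin, the carton and the can all stand upright on the board, with the torch still where it lay in the bay (x of tin_centre in the frame of board_top between -0.15 and 0.15 m and y of tin_centre in the frame of board_top between -0.06 and 0.06 m and z of tin_centre in the frame of board_top between 0.022 and 0.036 m and angle between each of tin_centre, carton_centre, can_centre's own z axis and vertical below 0.12 rad and x of carton_centre in the frame of board_top between -0.15 and 0.15 m and y of carton_centre in the frame of board_top between -0.06 and 0.06 m and z of carton_centre in the frame of board_top between 0.0345 and 0.0485 m and x of can_centre in the frame of board_top between -0.15 and 0.15 m and y of can_centre in the frame of board_top between -0.06 and 0.06 m and z of can_centre in the frame of board_top between 0.047 and 0.061 m and distance of torch_centre from where it was at the start of the episode below 0.02 m), for 0.2 s.
2. the torch lies in its rest while the tin, the carton and the can still stand on the board (x of tin_centre in the frame of board_top between -0.15 and 0.15 m and y of tin_centre in the frame of board_top between -0.06 and 0.06 m and z of tin_centre in the frame of board_top between 0.022 and 0.036 m and angle between each of tin_centre, carton_centre, can_centre's own z axis and vertical below 0.12 rad and x of carton_centre in the frame of board_top between -0.15 and 0.15 m and y of carton_centre in the frame of board_top between -0.06 and 0.06 m and z of carton_centre in the frame of board_top between 0.0345 and 0.0485 m and x of can_centre in the frame of board_top between -0.15 and 0.15 m and y of can_centre in the frame of board_top between -0.06 and 0.06 m and z of can_centre in the frame of board_top between 0.047 and 0.061 m and x of torch_centre in the frame of rest_seat between -0.01 and 0.01 m and y of torch_centre in the frame of rest_seat between -0.015 and 0.015 m and z of torch_centre in the frame of rest_seat between -0.006 and 0.006 m and angle between the x axis of torch_centre and the y axis of rest_seat, either way round below 0.15 rad), for 0.2 s.
At the end, for the whole second after the job is handed in: The torch lies in its rest (centre within 10 mm across, 15 mm along, 6 mm in height of the seat, and 0.15 rad, either way round); the tin, the carton and the can stand upright (0.1 rad), each with its centre within 15 mm of where it was at the start; all released and at rest (x of torch_centre in the frame of rest_seat between -0.01 and 0.01 m and y of torch_centre in the frame of rest_seat between -0.015 and 0.015 m and z of torch_centre in the frame of rest_seat between -0.006 and 0.006 m and angle between the x axis of torch_centre and the y axis of rest_seat, either way round below 0.15 rad and distance of each of tin_centre, carton_centre, can_centre from where it was at the start of the episode below 0.015 m and angle between each of tin_centre, carton_centre, can_centre's own z axis and vertical below 0.1 rad); the robot touches nothing.
It also fails if it takes over 141 s, if anything falls off the work surface, if the arm or the gripper's body presses on something with over 40 N, if the wrist force passes 120 N, or if a joint passes its speed limit or range.

## Working session

There is one attempt and no reset: what is moved stays moved. The work goes in short steps, Python scripts to look and compute and a shell command to move; the robot and the scene stay as the last step left them, time stands still between calls to the robot, and variables do not carry over. Pictures are saved under pics/ and viewed, and the job is handed in when it is done.

```bash
ls; mkdir -p pics
python3 - <<'E'
from cell import robot
import cv2
print(robot.observe())
for n in ["scene","side","wrist"]:
    c=robot.read_camera(n); cv2.imwrite(f"pics/{n}0.png",c["color"])
    print(n,{k:v for k,v in c.items() if k!="color"})
E
```

```text
pics
{'time': 0.0, 'qpos': array([ 1.00100726e+00,  3.42722925e-01,  1.52505671e+00, -2.71331447e-05,
        1.27539128e+00, -1.45966836e-01]), 'qvel': array([ 0.00076724, -0.0009817 ,  0.0006008 ,  0.00249277,  0.0013576 ,
       -0.00111657]), 'joint_efforts': array([ 1.76392066e-03, -4.31228507e+01, -2.44220567e+01,  7.18255481e-02,
        5.58489806e-02, -9.10808853e-05]), 'tool_pos': array([0.21564463, 0.47820109, 0.22603101]), 'tool_rot': array([-3.14002740e+00, -2.03886976e-04,  2.71777818e+00]), 'contact_force': array([ 1.20139962,  0.20798034, -0.37377659]), 'torque': array([ 0.00261307,  0.05248471, -0.00176843]), 'opening': 0.0921570489202107}
scene {'fx': 527.3300298585322, 'fy': 527.3300298585322, 'cx': 284.7912621956948, 'cy': 220.02112943604612, 'rvec': array([ 1.89352677, -1.5499924 ,  0.62919866]), 'tvec': array([-0.09742756,  0.41104134,  0.73016384])}
side {'fx': 541.5911960705106, 'fy': 541.5911960705106, 'cx': 269.7801855205341, 'cy': 206.02312673741972, 'rvec': array([ 1.59252337,  1.54344206, -0.89687912]), 'tvec': array([-0.00524181, -0.20163571,  1.74371881])}
wrist {'fx': 300.44897363900674, 'fy': 300.44897363900674, 'cx': 279.0261765537951, 'cy': 207.21894190434625, 'hand_eye': array([[-3.66774224e-05, -9.61095227e-01, -2.76217239e-01,
         7.51982679e-02],
       [ 9.99999987e-01,  8.00622648e-06, -1.60642283e-04,
        -7.17773160e-04],
       [ 1.56603990e-04, -2.76217241e-01,  9.61095214e-01,
        -1.57999500e-01],
       [ 0.00000000e+00,  0.00000000e+00,  0.00000000e+00,
         1.00000000e+00]])}
```

View pics/scene0.png

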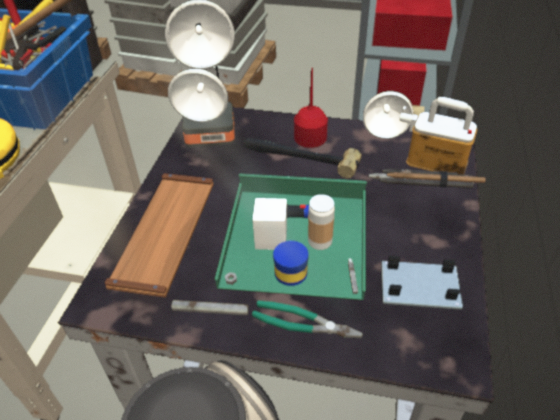

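View pics/side0.png

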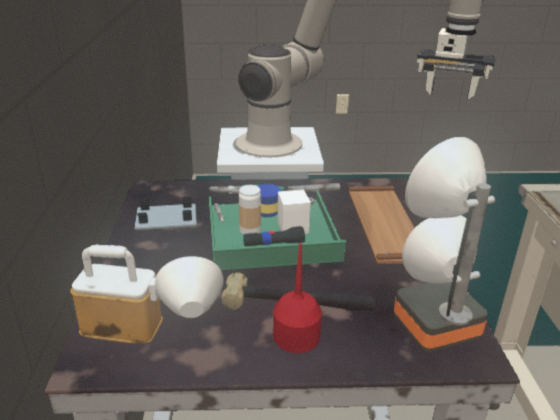

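View pics/wrist0.png

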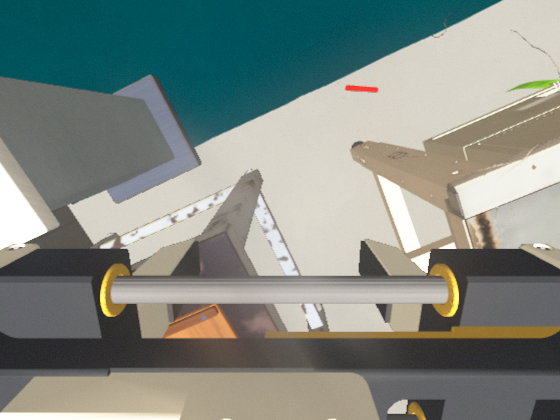

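```bash
cat > h.py <<'E'
from cell import robot
import cv2, numpy as np
def cam(n):
    c=robot.read_camera(n)
    if "rvec" in c:
        R=cv2.Rodrigues(c["rvec"])[0]; t=c["tvec"]
    else:
        raise
    K=np.array([[c["fx"],0,c["cx"]],[0,c["fy"],c["cy"]],[0,0,1]])
    return c["color"],K,R,t
def unproj(cm,u,v,z):
    _,K,R,t=cm
    o=-R.T@t; d=R.T@np.linalg.inv(K)@[u,v,1]
    return o+d*(z-o[2])/d[2]
def proj(cm,P):
    _,K,R,t=cm
    p=(K@(R@np.atleast_2d(P).T+t[:,None])).T
    return p[:,:2]/p[:,2:]
E
python3 - <<'E'
from h import *
s=cv2.imread("pics/scene0.png"); d=cv2.imread("pics/side0.png")
cv2.imwrite("pics/a.png",cv2.resize(s[160:310,210:390],None,fx=4,fy=4,interpolation=cv2.INTER_CUBIC))
cv2.imwrite("pics/b.png",cv2.resize(s[160:310,90:240],None,fx=4,fy=4,interpolation=cv2.INTER_CUBIC))
cv2.imwrite("pics/c.png",cv2.resize(s[240:320,360:480],None,fx=6,fy=6,interpolation=cv2.INTER_CUBIC))
cv2.imwrite("pics/d.png",cv2.resize(d[170:270,200:350],None,fx=5,fy=5,interpolation=cv2.INTER_CUBIC))
E
```

```text
(no output)
```

View pics/a.png

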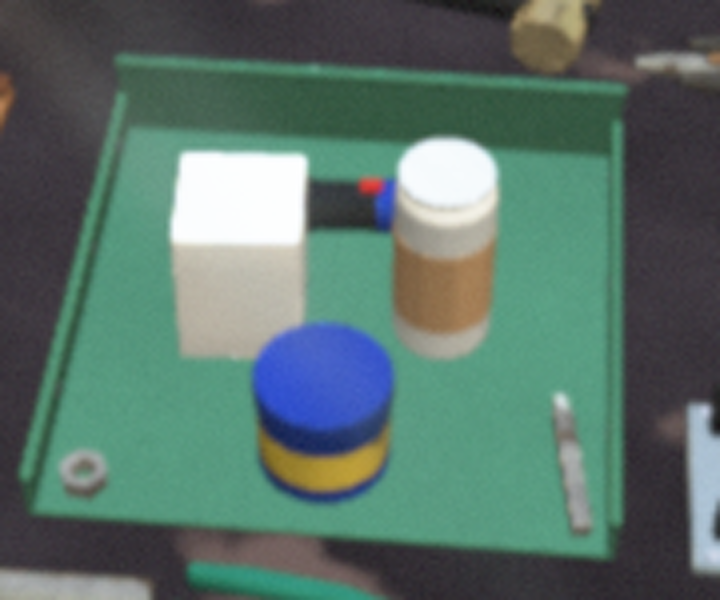

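View pics/b.png

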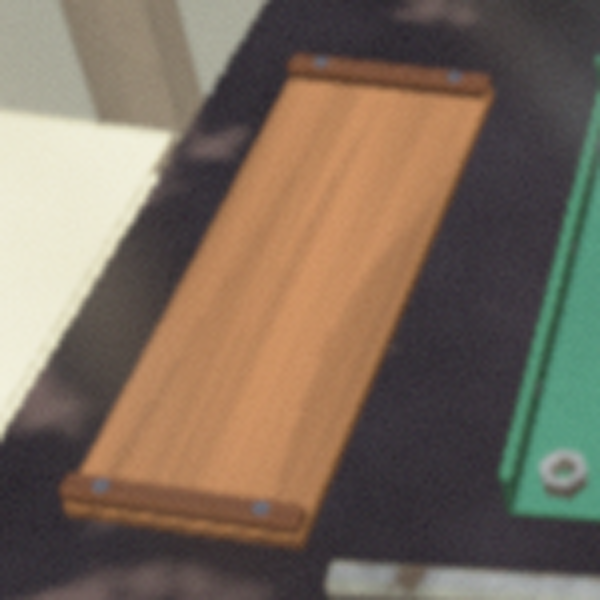

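View pics/c.png

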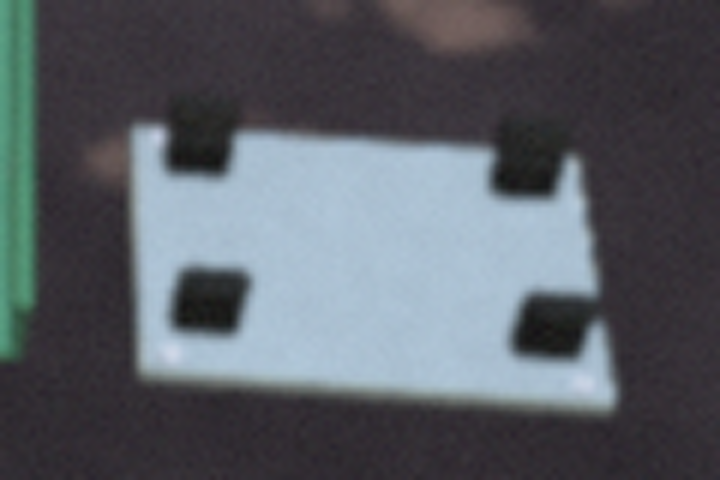

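View pics/d.png

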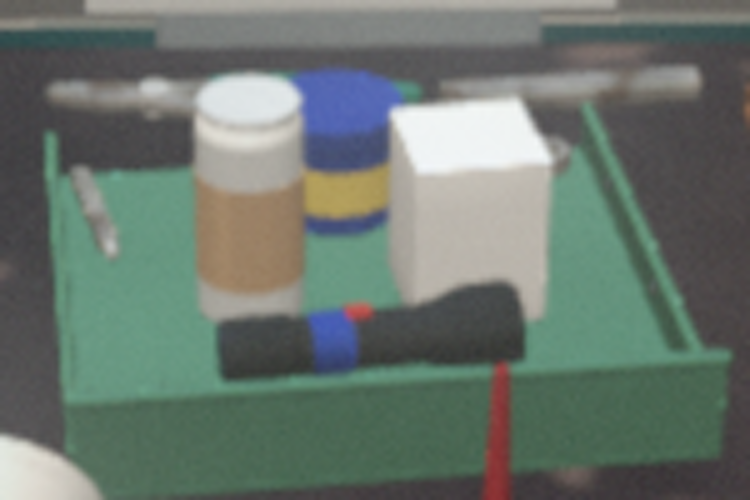

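Run:
```python
from h import *
S=cam("scene"); D=cam("side")
def A(C,ox,oy,f,x,y,z): return np.round(unproj(C,(x+.5)/f-.5+ox,(y+.5)/f-.5+oy,z)*1000,1)[:2]
a=lambda x,y,z:A(S,210,160,4,x,y,z); b=lambda x,y,z:A(S,90,160,4,x,y,z); c=lambda x,y,z:A(S,360,240,6,x,y,z); d=lambda x,y,z:A(D,200,170,5,x,y,z)
print("tin",a(323.5,378,.064)); print("can",a(447,173,.114)); print("can side",d(248,102,.114))
print("tin side", d(350,105,.064))
print("carton",[a(*p,.089) for p in [(181,154),(307,155),(304,243),(172,242)]])
print("carton side",[d(*p,.089) for p in [(389,106),(518,97),(549,160),(413,172)]])
print("bay front",a(33,515,.002),a(610,557,.002),"back top",a(118,57,.054),a(627,90,.054))
print("bay side back top",d(68,402,.054),d(730,352,.054))
print("board",[b(*p,.010) for p in [(80,475),(292,80),(494,97),(322,490)]],"bottom front",b(65,515,0),b(300,548,0),"batten tops",b(62,482,.02),b(308,512,.02),b(290,58,.02),b(493,77,.02))
print("rest",[c(*p,.008) for p in [(133,123),(578,153),(617,400),(138,377)]])
print("torch ends side",d(220,350,.024),d(523,325,.024))
```

```text
tin [440.2 -19.9]
can [536.7 -61.4]
can side [541.4 -61. ]
tin side [449.8 -11.6]
carton [array([552.2,  75.5]), array([563.4,  13. ]), array([501.6,   1.8]), array([490.3,  64.5])]
carton side [array([498.9,   4.7]), array([491.1,  65.8]), array([552.9,  74.3]), array([562.7,  12.4])]
bay front [381.6 110.8] [ 409.9 -162.3] back top [660.1 140.6] [ 684.6 -138.9]
bay side back top [ 690.6 -135.8] [659.6 142.1]
board [array([358.8, 321.6]), array([657.1, 327.9]), array([664.7, 207.4]), array([372.6, 202.8])] bottom front [341.4 323.9] [344.7 205.1] batten tops [346.1 322.2] [351.7 200.1] [664.8 330.2] [670.5 208.6]
rest [array([ 507.8, -190.7]), array([ 522.5, -334. ]), array([ 424. , -343.6]), array([ 404.6, -200. ])]
torch ends side [606.2 -74.6] [588.8  61.8]
```

Run:
```python
from h import *
S=cam("scene"); D=cam("side")
def tri(p,q):
    P=[C[1]@np.c_[C[2],C[3]] for C in (S,D)]
    X=cv2.triangulatePoints(P[0],P[1],np.float64(p)[:,None],np.float64(q)[:,None]).ravel(); return X[:3]/X[3]
print("lamp upper centre",tri((200,35),(447,190)))
print("lamp lower centre",tri((197,95),(440,250)))
print("right lamp",tri((388,115),(190,288)))
print("spout tip",tri((311,70),(299,243)), "handle",tri((450,105),(108,255)))
print("base",unproj(S,207,135,.02))
im={}
B=np.array([559,-10,0])/1000.; 
def rot(y): return np.array([[np.cos(y),-np.sin(y),0],[np.sin(y),np.cos(y),0],[0,0,1]])
def frame(o,y,pts): return np.array(pts)/1000.@rot(y).T+np.array(o)/1000.
th=np.linspace(0,2*np.pi,40)
def cyl(x,y,r,h): return [frame((x,y,4),0,np.c_[r*np.cos(th),r*np.sin(th),0*th+z]) for z in (0,h)]
def box(x,y,yaw,hx,hy,z0,z1): return [frame((x,y,0),yaw,[(sx*hx,sy*hy,z) for sx,sy in((-1,-1),(1,-1),(1,1),(-1,1),(-1,-1))]) for z in (z0,z1)]
curves=cyl(442,-19,33.5,60)+cyl(539,-61,25,110)+box(526.7,39,.165,32,32,4,89)+box(597.5,-6.4,.125,20,68,4,44)+box(506,266,.027,165,60,0,10)+box(464.7,-267,.105,50,72,0,8)
curves+=[frame((559,-10,0),.095,p) for p in ([(-165,-139,0),(-165,139,0)],[(-165,-139,30),(115,-139,30)],[(-165,139,30),(115,139,30)],[(115,139,54),(115,-139,54)])]
for n,C,(x0,x1,y0,y1,f) in (("s",S,(90,490,160,320,2)),("d",D,(120,440,150,270,2.5))):
    g=cv2.resize(C[0][y0:y1,x0:x1],None,fx=f,fy=f,interpolation=cv2.INTER_CUBIC)
    for c in curves:
        p=proj(C,c); p=(p-[x0,y0]+.5)*f-.5
        cv2.polylines(g,[np.int32(np.round(p*8))],False,(0,0,255),1,cv2.LINE_AA,3)
    cv2.imwrite(f"pics/ov_{n}.png",g)
```

```text
lamp upper centre [0.85188363 0.262503   0.27442662]
lamp lower centre [0.82485537 0.2805187  0.13827434]
right lamp [ 0.87793145 -0.16454228  0.10269643]
spout tip [0.88609001 0.02001363 0.19639176] handle [ 0.85712733 -0.29752618  0.15831727]
base [0.83230361 0.27450783 0.02      ]
```

View pics/ov_s.png

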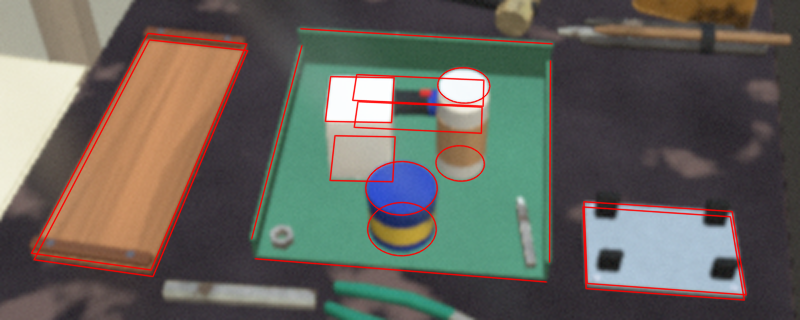

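View pics/ov_d.png

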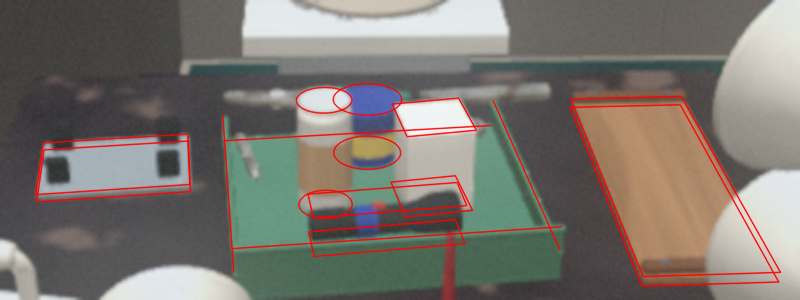

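```bash
cat >> h.py <<'E'
def need(x,y,z,yawdeg=None):
    "mm, deg -> units along current tool axes"
    s=robot.observe(); p=s["tool_pos"]; r=s["tool_rot"]
    from scipy.spatial.transform import Rotation as Ro
    R=Ro.from_euler("xyz",r).as_matrix()
    d=R.T@(np.array([x,y,z])/1000-p)/.025
    yaw=np.degrees(np.arctan2(R[1,0],R[0,0]))
    out=["pos",np.round(p*1000,1),"yaw",round(yaw%360,2),"units",np.round(d,2)]
    if yawdeg is not None: out+=["roll",round(-(((yawdeg-yaw)+180)%360-180)/6,2)]
    out+=["open",round(s["opening"]*1000,1),"F",np.round(s["contact_force"],1),"t",round(s["time"],2)]
    print(*out)
E
python3 -c "
from h import *
need(539,-61,200,189.45)"
```

```text
pos [215.8 478.5 226.6] yaw 155.72 units [-20.66 -14.35   1.07] roll -5.62 open 91.6 F [-0.1 -0.1 -0.7] t 0.35
```

```bash
python3 -m crank '{"claw":[1,1,1,1,1,1,1,1],"delta_pos":[[-1.2,-0.8,0],[-2.4,-1.6,0],[-3.6,-2.4,0],[-4.8,-3.2,0],[-6,-4,0],[-7.2,-4.8,0],[-8.4,-5.6,0],[-9.6,-6.4,0]],"roll":[-0.7,-1.4,-2.1,-2.8,-3.5,-4.2,-4.9,-5.6]}' 10; python3 -c "
from h import *
need(539,-61,200,189.45)"
```

```text
time: 1.02
tool_pos: [0.3694, 0.2325, 0.2269]
tool_rot: [3.141, 0.001, -2.975]
contact_force: [0.8, -0.6, -0.2]
opening: 0.0917
pos [369.4 232.5 226.9] yaw 189.54 units [ -4.74 -12.7    1.08] roll 0.01 open 91.7 F [ 0.8 -0.6 -0.2] t 1.02
```

```bash
python3 -m crank '{"claw":[1,1,1,1,1,1,1,0.75],"delta_pos":[[-0.55,-1.5,0],[-1.1,-3,0],[-1.7,-4.6,0],[-2.3,-6.2,0],[-2.9,-7.8,0],[-3.5,-9.4,0],[-4.1,-11,0],[-4.7,-12.6,0.5]],"roll":[0,0,0,0,0,0,0,0]}' 10; python3 -c "
from h import *
need(539,-61,55,189.45)
c=robot.read_camera('wrist'); cv2.imwrite('pics/w1.png',c['color'])"
```

```text
time: 1.68
tool_pos: [0.5338, -0.0536, 0.2179]
tool_rot: [-3.14, 0.004, -2.979]
contact_force: [1.0, 0.7, 0.7]
opening: 0.089
pos [533.8 -53.6 217.9] yaw 189.29 units [-0.13 -0.32  6.52] roll -0.03 open 89.0 F [1.  0.7 0.7] t 1.68
```

View pics/w1.png

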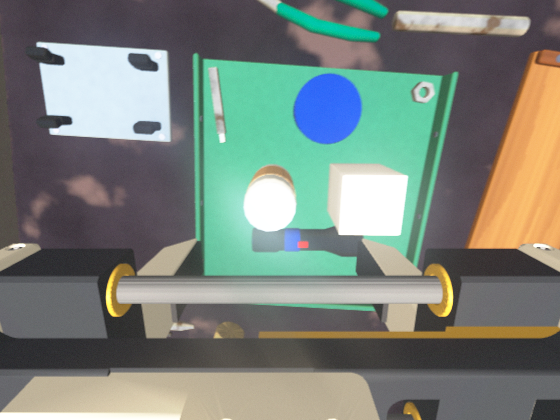

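```bash
cat >> h.py <<'E'
def wcam(s,c):
    from scipy.spatial.transform import Rotation as Ro
    T=np.eye(4); T[:3,:3]=Ro.from_euler("xyz",s["tool_rot"]).as_matrix(); T[:3,3]=s["tool_pos"]
    M=np.linalg.inv(T@c["hand_eye"])
    return c["color"],np.array([[c["fx"],0,c["cx"]],[0,c["fy"],c["cy"]],[0,0,1]]),M[:3,:3],M[:3,3]
def wrist():
    s=robot.observe(); return wcam(s,robot.read_camera("wrist"))
E
python3 - <<'E'
from h import *
C=wrist()
cv2.imwrite("pics/w2.png",C[0])
P=lambda u,v,z:np.round(unproj(C,u,v,z)*1000,1)[:2]
print("tin",P(327.5,109,.064),"can",P(270,204,.114))
print("rest",P(40,44,.008),P(166,53,.008),P(170,141,.008),P(50,136,.008))
print("torch",P(253,240,.03),P(362,242,.03))
print("carton",[P(*p,.089) for p in[(341,175),(405,170),(402,234),(342,232)]])
def ov(C,name,f,x0,x1,y0,y1):
    pass
g=cv2.resize(C[0][30:250,30:280],None,fx=3,fy=2.4*1.25,interpolation=cv2.INTER_CUBIC)[:600]; cv2.imwrite("pics/w2a.png",cv2.resize(C[0][30:220,30:280],None,fx=3,fy=3,interpolation=cv2.INTER_CUBIC))
cv2.imwrite("pics/w2b.png",cv2.resize(C[0][60:260,240:440],None,fx=3,fy=3,interpolation=cv2.INTER_CUBIC))
need(539,-61,55,189.45)
E
```

```text
tin [443.1 -27.3] can [533.1 -68.7]
rest [ 423.2 -343.2] [ 410.5 -206.5] [ 504.8 -196.6] [ 521.6 -337.5]
torch [605.1 -81.6] [586.4  50.7]
carton [array([501. ,  -6.1]), array([486.7,  52.6]), array([549.9,  67.3]), array([557.4,   7.3])]
pos [533.6 -56.1 214.3] yaw 189.03 units [-0.19 -0.22  6.37] roll -0.07 open 81.3 F [-0.1  0.1 -1.4] t 1.78
```

View pics/w2a.png

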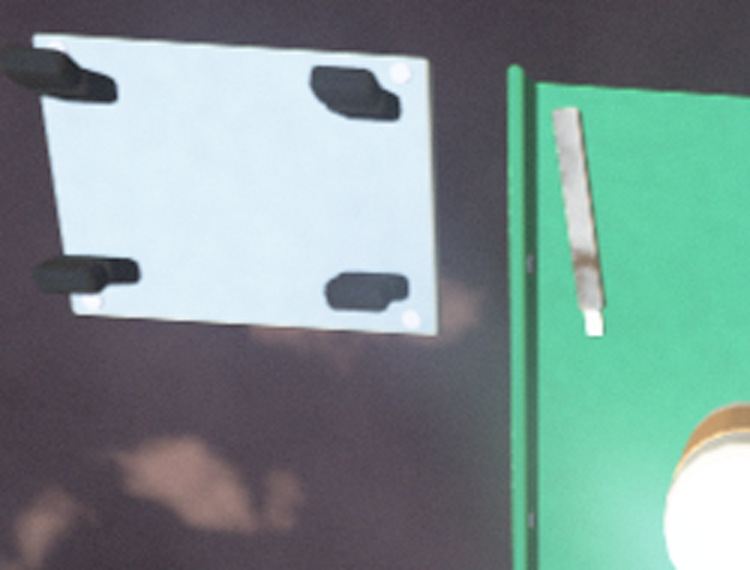

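View pics/w2b.png

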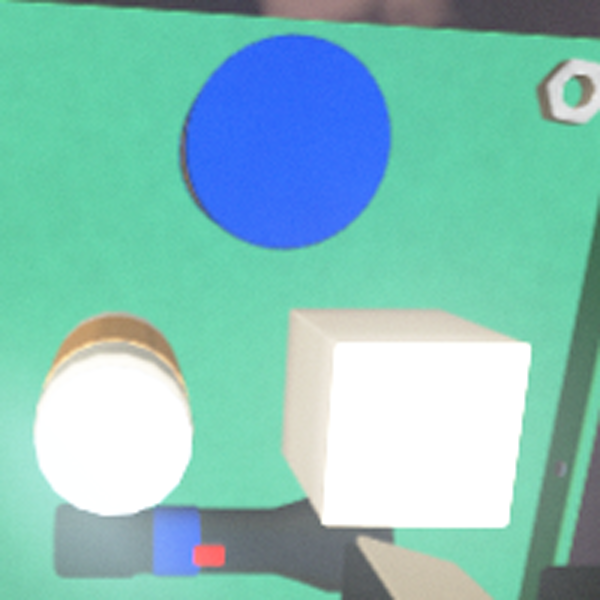

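Run:
```python
from h import *
C=wrist()
print(np.abs(C[0].astype(int)-cv2.imread("pics/w2.png")).mean())
B=lambda x,y,z:np.round(unproj(C,240+x/3-.33,60+y/3-.33,z)*1000,1)[:2]
A=lambda x,y,z:np.round(unproj(C,30+x/3-.33,30+y/3-.33,z)*1000,1)[:2]
print("tin",B(288,142,.064),"can",B(113.5,430,.114))
print("carton",[B(*p,.089) for p in[(332,342),(530,343),(510,526),(322,526)]])
print("rest",[A(*p,.008) for p in [(33,34),(428,58),(437,333),(73,313)]])
print("torch",B(54,540,.024))
need(539,-61,55,189.45)
```

```text
9.457679988662132
tin [437.4 -15.8] can [528.6 -58.6]
carton [array([496. ,   6.2]), array([486.4,  68.3]), array([547.5,  79.1]), array([557.4,  16.7])]
rest [array([ 417., -338.]), array([ 402.4, -195.8]), array([ 500.5, -186.3]), array([ 515.2, -328.2])]
torch [603.4 -72.3]
pos [532.3 -53.5 214.8] yaw 189.08 units [-0.23 -0.34  6.39] roll -0.06 open 77.6 F [-1.1  0.6 -0.2] t 1.83
```

```bash
python3 -m crank '{"claw":[0.75,0.75,0.75,0.75,0.75,0.75,0.75,0.75],"delta_pos":[[-0.2,-0.25,0],[-0.2,-0.25,0],[-0.2,-0.25,0],[-0.2,-0.25,0],[-0.2,-0.25,0],[-0.2,-0.25,0],[-0.2,-0.25,0],[-0.2,-0.25,0]],"roll":[0,0,0,0,0,0,0,0]}' 10
python3 - <<'E'
from h import *
for i in range(3): print(robot.observe()["tool_pos"])
C=wrist(); np.savez("w3.npz",K=C[1],R=C[2],t=C[3]); cv2.imwrite("pics/w3.png",C[0])
cv2.imwrite("pics/w3a.png",cv2.resize(C[0][30:220,30:280],None,fx=3,fy=3,interpolation=cv2.INTER_CUBIC))
cv2.imwrite("pics/w3b.png",cv2.resize(C[0][60:260,240:440],None,fx=3,fy=3,interpolation=cv2.INTER_CUBIC))
need(539,-61,55,189.45)
E
```

```text
time: 2.5
tool_pos: [0.5379, -0.0562, 0.2164]
tool_rot: [-3.142, 0.0, -2.979]
contact_force: [-1.4, 0.2, -0.3]
opening: 0.0687
[ 0.53790886 -0.05621987  0.21637298]
[ 0.53790886 -0.05621987  0.21637298]
[ 0.53790886 -0.05621987  0.21637298]
pos [537.9 -56.3 216.3] yaw 189.33 units [-0.01 -0.19  6.45] roll -0.02 open 69.0 F [ 1.1  0.8 -0.2] t 2.55
```

View pics/w3a.png

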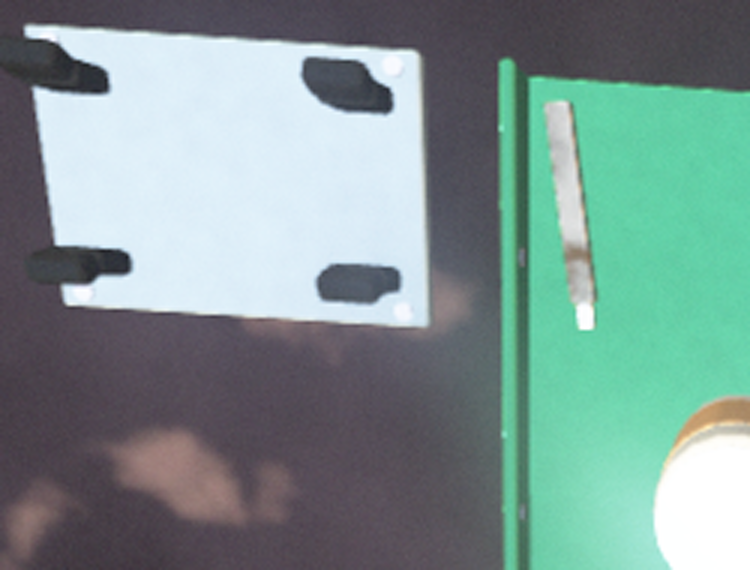

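View pics/w3b.png

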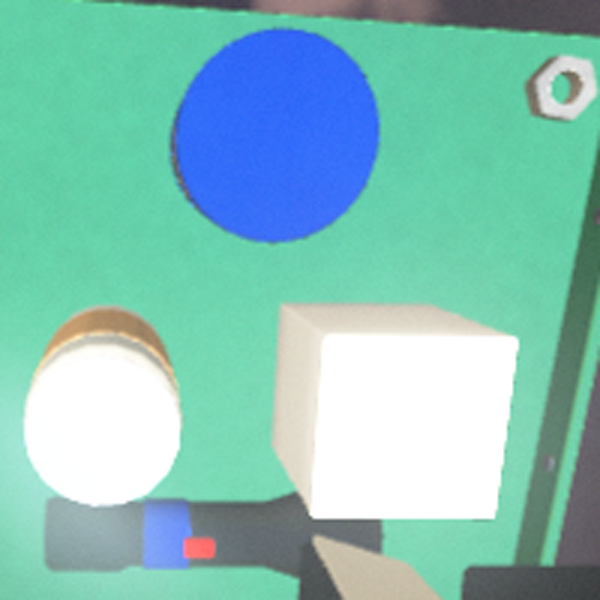

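Run:
```python
from h import *
f=np.load("w3.npz"); C=(None,f["K"],f["R"],f["t"])
B=lambda x,y,z:np.round(unproj(C,240+x/3-.33,60+y/3-.33,z)*1000,1)[:2]
A=lambda x,y,z:np.round(unproj(C,30+x/3-.33,30+y/3-.33,z)*1000,1)[:2]
print("tin",B(277,135,.064),"can",B(103,420,.114))
c=[B(*p,.089) for p in[(322,334),(518,336),(498,519),(312,518)]];print("carton",c,np.mean(c,0))
r=[A(*p,.008) for p in [(25,25),(420,51),(428,326),(64,305)]];print("rest",r,np.mean(r,0))
print("torch left end",B(45,535,.024),"nut",B(562,90,.008))
```

```text
tin [440. -20.] can [531.1 -62.2]
carton [array([498.4,   2.8]), array([488.9,  64.6]), array([550.1,  75.6]), array([559.9,  13.5])] [524.325  39.125]
rest [array([ 420.4, -342.4]), array([ 405.7, -200.1]), array([ 503.8, -190.7]), array([ 519. , -332.8])] [ 462.225 -266.5  ]
torch left end [607.3 -75.9] nut [402.4  92.3]
```

```bash
python3 -c "
from h import *
need(536,-61.5,55,189.45)"
python3 -m crank '{"claw":[0.75,0.75,0.75,0.75,0.75,0.75,0.75,0.75],"delta_pos":[[0.1,-0.2,0],[0.1,-0.2,1],[0.1,-0.2,2],[0.1,-0.2,3],[0.1,-0.2,4.2],[0.1,-0.2,5.4],[0.1,-0.2,6.2],[0.1,-0.2,6.4]],"roll":[0,0,0,0,0,0,0,0]}' 20;python3 -c "
from h import *
need(536,-61.5,55,189.45)"
```

```text
pos [537.9 -56.3 216.3] yaw 189.33 units [ 0.11 -0.19  6.45] roll -0.02 open 69.0 F [ 1.1  0.8 -0.2] t 2.55
time: 3.22
tool_pos: [0.534, -0.0617, 0.0528]
tool_rot: [3.139, -0.006, -2.979]
contact_force: [-0.8, -0.5, 0.5]
opening: 0.0691
pos [534.  -61.7  52.8] yaw 189.3 units [-0.08 -0.   -0.09] roll -0.03 open 69.1 F [-0.8 -0.5  0.5] t 3.22
```

Close on the can.

```bash
python3 -m crank '{"claw":[0.4,0.4,0.4,0.4,0.4,0.4,0.4,0.4],"delta_pos":[[0.05,0,0],[0.05,0,0],[0,0,0],[0,0,0],[0,0,0],[0,0,0],[0,0,0],[0,0,0]],"roll":[0,0,0,0,0,0,0,0]}' 20;python3 -c "
from h import *
need(606,266,200,189.45)"
```

```text
time: 3.88
tool_pos: [0.5375, -0.0621, 0.0578]
tool_rot: [-3.14, 0.003, -2.979]
contact_force: [-0.1, 0.4, 6.7]
opening: 0.0498
pos [537.5 -62.1  57.8] yaw 189.33 units [-4.85 12.5  -5.69] roll -0.02 open 49.8 F [-0.1  0.4  6.7] t 3.88
```

```bash
python3 -m crank '{"claw":[0.4,0.4,0.4,0.4,0.4,0.4,0.4,0.4],"delta_pos":[[0,0,-0.5],[0,0,-1.5],[0,0,-2.7],[0,0,-4],[0,0,-5],[0,0,-5.5],[-0.3,0.5,-5.5],[-0.8,1.8,-5.5]],"roll":[0,0,0,0,0,0,0,0]}';python3 -m crank '{"claw":[0.4,0.4,0.4,0.4,0.4,0.4,0.4,0.4],"delta_pos":[[-0.5,1.4,0],[-1,2.8,0],[-1.6,4.2,0],[-2.2,5.7,0],[-2.7,7.2,0],[-3.2,8.6,0],[-3.6,9.6,0],[-3.9,10.4,0]],"roll":[0,0,0,0,0,0,0,0]}';python3 -c "
from h import *
need(606,266,100,189.45)"
```

```text
time: 4.55
tool_pos: [0.5492, -0.0169, 0.1952]
tool_rot: [-3.139, 0.002, -2.983]
contact_force: [0.4, -0.5, -2.3]
opening: 0.0496
time: 5.22
tool_pos: [0.6023, 0.261, 0.1933]
tool_rot: [3.141, -0.001, -2.977]
contact_force: [-0.2, -0.5, -2.8]
opening: 0.0494
pos [602.3 261.  193.3] yaw 189.44 units [-0.18  0.17  3.73] roll -0.0 open 49.4 F [-0.2 -0.5 -2.8] t 5.22
```

```bash
python3 -m crank '{"claw":[0.4,0.4,0.4,0.4,0.4,0.4,0.4,0.4],"delta_pos":[[-0.15,0.15,0.5],[-0.15,0.15,1.5],[-0.15,0.15,2.7],[-0.15,0.15,3.7],[-0.15,0.15,4.4],[-0.15,0.15,4.9],[-0.15,0.15,4.9],[-0.15,0.15,4.9]],"roll":[0,0,0,0,0,0,0,0]}';python3 -c "
from h import *
need(606,266,64.5,189.45)"
```

```text
time: 5.88
tool_pos: [0.6058, 0.262, 0.071]
tool_rot: [-3.141, -0.001, -2.979]
contact_force: [0.2, -0.3, -1.6]
opening: 0.0496
pos [605.8 262.   71. ] yaw 189.3 units [-0.03  0.16  0.26] roll -0.03 open 49.6 F [ 0.2 -0.3 -1.6] t 5.88
```

```bash
python3 -m crank '{"claw":[0.4,0.4,0.4,0.4,0.4,0.4,0.4,0.4],"delta_pos":[[0,0.1,0.1],[0,0.1,0.2],[0,0.1,0.22],[0,0.1,0.24],[0,0.1,0.26],[0,0.1,0.28],[0,0.1,0.28],[0,0.1,0.28]],"roll":[0,0,0,0,0,0,0,0]}';python3 -c "
from h import *
need(606,266,64,189.45)"
```

```text
time: 6.55
tool_pos: [0.6056, 0.2649, 0.0643]
tool_rot: [3.142, 0.0, -2.979]
contact_force: [-0.1, 0.2, -1.8]
opening: 0.0493
pos [605.6 264.9  64.3] yaw 189.32 units [-0.02  0.04  0.01] roll -0.02 open 49.3 F [-0.1  0.2 -1.8] t 6.55
```

```bash
python3 -m crank '{"claw":[0.4,0.4,0.4,0.4,0.4,0.4,0.4,0.4],"delta_pos":[[0,0,0.04],[0,0,0.06],[0,0,0.08],[0,0,0.1],[0,0,0.1],[0,0,0.1],[0,0,0.1],[0,0,0.1]],"roll":[0,0,0,0,0,0,0,0]}';python3 -c "
from h import *
need(606,266,64,189.45)"
```

```text
time: 7.22
tool_pos: [0.606, 0.2653, 0.0638]
tool_rot: [3.141, 0.002, -2.979]
contact_force: [-3.5, 0.1, 8.3]
opening: 0.0498
pos [606.  265.3  63.8] yaw 189.33 units [-0.    0.03 -0.01] roll -0.02 open 49.8 F [-3.5  0.1  8.3] t 7.22
```

```bash
python3 -m crank '{"claw":[0.8,0.8,0.8,0.8,0.8,0.8,0.8,1],"delta_pos":[[0,0,-0.05],[0,0,-0.05],[0,0,-0.05],[0,0,-0.05],[0,0,-0.05],[0,0,-0.05],[0,0,-0.6],[0,0,-1.8]],"roll":[0,0,0,0,0,0,0,0]}';python3 -m crank '{"claw":[1,1,1,1,1,1,1,1],"delta_pos":[[0,0,-1.2],[0,0,-2.5],[0.2,-0.8,-3.5],[0.6,-2,-3.5],[1,-3.5,-3.5],[1.4,-5,-3.5],[1.8,-6.5,-3.5],[2,-7.5,-3.5]],"roll":[0,0,0,0,0,0,0,0]}';python3 -c "
from h import *
need(525.5,39,140,189.45)
C=cam('side'); cv2.imwrite('pics/s4.png',C[0])"
```

```text
time: 7.88
tool_pos: [0.603, 0.2641, 0.1027]
tool_rot: [-3.14, -0.009, -2.979]
contact_force: [0.6, 0.0, 0.2]
opening: 0.0769
time: 8.55
tool_pos: [0.5858, 0.0688, 0.1943]
tool_rot: [-3.141, -0.0, -2.98]
contact_force: [1.2, -0.1, 0.7]
opening: 0.0922
pos [585.8  68.8 194.3] yaw 189.25 units [ 2.57 -0.79  2.18] roll -0.03 open 92.2 F [ 1.2 -0.1  0.7] t 8.55
```

View pics/s4.png

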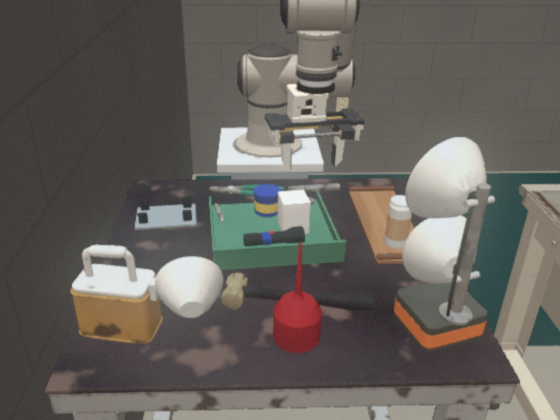

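The can stands on the far end of the board, about (399, 222). Next is the carton.

```bash
python3 -m crank '{"claw":[1,1,1,1,1,1,1,1],"delta_pos":[[1.2,-0.4,0],[2.3,-0.75,0.3],[2.57,-0.79,0.9],[2.57,-0.79,1.6],[2.57,-0.79,2.2],[2.57,-0.79,2.2],[2.57,-0.79,2.2],[2.57,-0.79,2.2]],"roll":[0,0,0,0,0,0,0,0]}';python3 -c "
from h import *
need(525.5,39,50,189.45)
C=wrist(); cv2.imwrite('pics/w5.png',C[0])"
```

```text
time: 9.27
tool_pos: [0.527, 0.0421, 0.14]
tool_rot: [-3.141, 0.001, -2.979]
contact_force: [0.2, -0.8, 0.6]
opening: 0.0917
pos [527.   42.1 140. ] yaw 189.33 units [ 0.08 -0.11  3.6 ] roll -0.02 open 91.7 F [ 0.2 -0.8  0.6] t 9.27
```

View pics/w5.png

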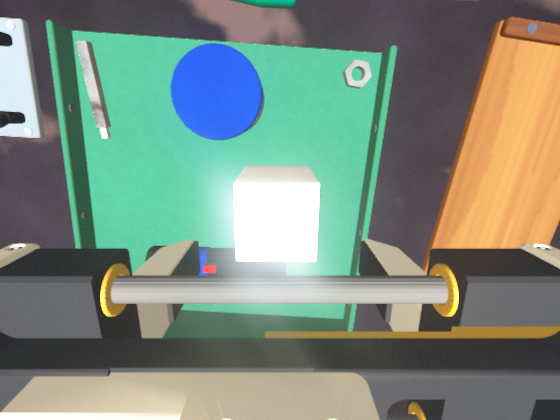

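```bash
python3 -m crank '{"claw":[1,1,1,1,1,1,1,1],"delta_pos":[[0.1,-0.05,0.4],[0.1,-0.05,1.2],[0.1,-0.05,2],[0.1,-0.05,2.8],[0.1,-0.05,3.3],[0.1,-0.05,3.6],[0.1,-0.05,3.6],[0.1,-0.05,3.6]],"roll":[0,0,0,0,0,0,0,0]}';python3 -m crank '{"claw":[0.5,0.5,0.5,0.5,0.5,0.5,0.5,0.5],"delta_pos":[[0,0,0],[0,0,0],[0,0,0],[0,0,0],[0,0,0],[0,0,0],[0,0,0],[0,0,0]],"roll":[0,0,0,0,0,0,0,0]}';python3 -c "
from h import *
need(506,265,200,189.45)"
```

```text
time: 9.98
tool_pos: [0.5247, 0.0404, 0.0499]
tool_rot: [-3.141, 0.001, -2.979]
contact_force: [-0.3, 0.2, 0.2]
opening: 0.0915
time: 10.65
tool_pos: [0.5244, 0.0402, 0.0497]
tool_rot: [-3.141, 0.001, -2.979]
contact_force: [-0.9, 0.2, 5.5]
opening: 0.0636
pos [524.4  40.2  49.7] yaw 189.32 units [-0.74  8.99 -6.02] roll -0.02 open 63.6 F [-0.9  0.2  5.5] t 10.65
```

```bash
python3 -m crank '{"claw":[0.5,0.5,0.5,0.5,0.5,0.5,0.5,0.5],"delta_pos":[[0,0,-0.5],[0,0,-1.5],[0,0,-2.7],[0,0,-3.7],[0,0.3,-4.2],[-0.1,1,-4.2],[-0.2,2.4,-4.2],[-0.3,4,-4.2]],"roll":[0,0,0,0,0,0,0,0]}';python3 -m crank '{"claw":[0.5,0.5,0.5,0.5,0.5,0.5,0.5,0.5],"delta_pos":[[-0.1,1.5,0],[-0.2,3,0],[-0.3,4,0],[-0.4,4.7,0],[-0.45,5,0],[-0.45,5,0.5],[-0.45,5,1.5],[-0.45,5,2.5]],"roll":[0,0,0,0,0,0,0,0]}';python3 -c "
from h import *
need(506,265,56.5,189.45)"
```

```text
time: 11.32
tool_pos: [0.5152, 0.1399, 0.1539]
tool_rot: [-3.141, -0.001, -2.982]
contact_force: [0.8, 1.4, -3.1]
opening: 0.0638
time: 11.98
tool_pos: [0.5065, 0.265, 0.0913]
tool_rot: [3.142, 0.001, -2.979]
contact_force: [0.4, 0.1, -2.3]
opening: 0.0639
pos [506.5 265.   91.3] yaw 189.32 units [0.02 0.   1.39] roll -0.02 open 63.9 F [ 0.4  0.1 -2.3] t 11.98
```

```bash
python3 -m crank '{"claw":[0.5,0.5,0.5,0.5,0.5,0.5,0.5,0.5],"delta_pos":[[0,0,0.5],[0,0,0.9],[0,0,1.2],[0,0,1.3],[0,0,1.35],[0,0,1.4],[0,0,1.43],[0,0,1.45]],"roll":[0,0,0,0,0,0,0,0]}';python3 -c "
from h import *
need(506,265,56.,189.45)"
```

```text
time: 12.65
tool_pos: [0.5066, 0.2655, 0.0561]
tool_rot: [3.141, 0.001, -2.979]
contact_force: [-1.0, 0.2, -2.2]
opening: 0.0636
pos [506.6 265.5  56.1] yaw 189.32 units [ 0.03 -0.02  0.  ] roll -0.02 open 63.6 F [-1.   0.2 -2.2] t 12.65
```

```bash
python3 -m crank '{"claw":[0.5,0.5,0.5,0.5,0.5,0.5,0.5,0.5],"delta_pos":[[0,0,0.03],[0,0,0.05],[0,0,0.06],[0,0,0.06],[0,0,0.06],[0,0,0.06],[0,0,0.06],[0,0,0.06]],"roll":[0,0,0,0,0,0,0,0]}'
python3 -m crank '{"claw":[0.95,0.95,0.95,0.95,0.95,0.95,0.95,1],"delta_pos":[[0,0,0],[0,0,0],[0,0,0],[0,0,0],[0,0,0],[0,0,0],[0,0,-0.4],[0,0,-1.5]],"roll":[0,0,0,0,0,0,0,0]}';python3 -c "
from h import *
need(441,-19.5,160,189.45)"
```

```text
time: 13.32
tool_pos: [0.5066, 0.2656, 0.0557]
tool_rot: [3.141, 0.002, -2.979]
contact_force: [-2.1, -1.6, 7.1]
opening: 0.0636
time: 13.98
tool_pos: [0.5039, 0.2645, 0.0889]
tool_rot: [-3.14, -0.007, -2.979]
contact_force: [0.7, -0.6, -0.7]
opening: 0.0896
pos [503.9 264.5  88.9] yaw 189.31 units [  4.34 -10.81  -2.8 ] roll -0.02 open 89.6 F [ 0.7 -0.6 -0.7] t 13.98
```

```bash
python3 -m crank '{"claw":[1,1,1,1,1,1,1,1],"delta_pos":[[0,0,-1.2],[0,0,-2],[0.5,-1,-2.4],[1.1,-2.5,-2.4],[1.7,-4,-2.4],[2.3,-5.5,-2.4],[2.8,-7,-2.4],[3.4,-8.5,-2.4]],"roll":[0,0,0,0,0,0,0,0]}';python3 -m crank '{"claw":[1,1,1,1,1,1,1,1],"delta_pos":[[0.4,-1,0],[0.8,-2,0],[0.9,-2.3,0.2],[0.9,-2.3,1],[0.9,-2.3,1.6],[0.9,-2.3,1.6],[0.9,-2.3,1.6],[0.9,-2.3,1.6]],"roll":[0,0,0,0,0,0,0,0]}';python3 -c "
from h import *
need(441,-19.5,35,189.45)
C=wrist(); cv2.imwrite('pics/w6.png',C[0])"
```

```text
time: 14.65
tool_pos: [0.4564, 0.0404, 0.1524]
tool_rot: [-3.141, 0.002, -2.978]
contact_force: [1.1, -0.8, -0.8]
opening: 0.0917
time: 15.32
tool_pos: [0.4444, -0.0181, 0.1122]
tool_rot: [-3.141, 0.001, -2.978]
contact_force: [-0.5, 0.1, 0.6]
opening: 0.0917
pos [444.4 -18.1 112.2] yaw 189.36 units [ 0.15 -0.03  3.09] roll -0.02 open 91.7 F [-0.5  0.1  0.6] t 15.32
```

View pics/w6.png

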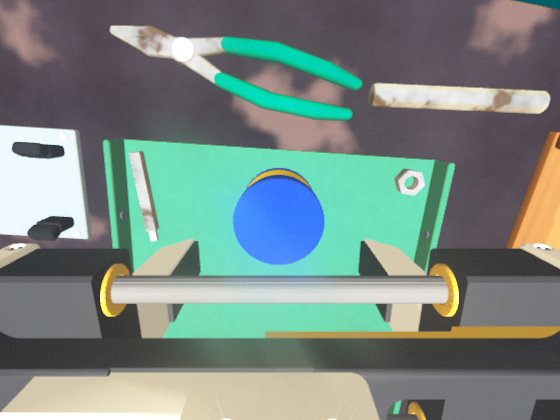

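```bash
python3 -m crank '{"claw":[1,1,1,1,1,1,1,1],"delta_pos":[[0.15,-0.03,0.4],[0.15,-0.03,1.2],[0.15,-0.03,2],[0.15,-0.03,2.8],[0.15,-0.03,3.2],[0.15,-0.03,3.3],[0.15,-0.03,3.3],[0.15,-0.03,3.3]],"roll":[0,0,0,0,0,0,0,0]}';python3 -m crank '{"claw":[0.5,0.5,0.5,0.5,0.5,0.5,0.5,0.5],"delta_pos":[[0,0,0],[0,0,0],[0,0,0],[0,0,0],[0,0,0],[0,0,0],[0,0,0],[0,0,0]],"roll":[0,0,0,0,0,0,0,0]}';python3 -c "
from h import *
need(406,263,140,189.45)"
```

```text
time: 16.03
tool_pos: [0.441, -0.0198, 0.0298]
tool_rot: [-3.141, 0.002, -2.979]
contact_force: [0.3, -0.5, -0.2]
opening: 0.0917
time: 16.7
tool_pos: [0.4404, -0.0198, 0.0293]
tool_rot: [-3.142, 0.001, -2.979]
contact_force: [-0.1, 1.6, 6.1]
opening: 0.0666
pos [440.4 -19.8  29.3] yaw 189.32 units [-0.48 11.38 -4.43] roll -0.02 open 66.6 F [-0.1  1.6  6.1] t 16.7
```

```bash
python3 -m crank '{"claw":[0.5,0.5,0.5,0.5,0.5,0.5,0.5,0.5],"delta_pos":[[0,0,-0.5],[0,0,-1.5],[0,0,-2.7],[0,0.3,-3.7],[0,1,-4],[-0.1,2.3,-4],[-0.2,3.8,-4],[-0.2,5.4,-4]],"roll":[0,0,0,0,0,0,0,0]}';python3 -m crank '{"claw":[0.5,0.5,0.5,0.5,0.5,0.5,0.5,0.5],"delta_pos":[[-0.1,1.5,0],[-0.1,3,0],[-0.2,4.5,0],[-0.2,5.5,0],[-0.3,6,0],[-0.3,6,0.5],[-0.3,6,1.5],[-0.3,6,2.5]],"roll":[0,0,0,0,0,0,0,0]}';python3 -c "
from h import *
need(406,263,36,189.45)"
```

```text
time: 17.37
tool_pos: [0.4231, 0.115, 0.1289]
tool_rot: [-3.141, 0.0, -2.981]
contact_force: [0.3, 1.0, -4.3]
opening: 0.0665
time: 18.03
tool_pos: [0.4068, 0.2635, 0.0659]
tool_rot: [3.142, 0.001, -2.978]
contact_force: [0.8, 0.4, -2.7]
opening: 0.0671
pos [406.8 263.5  65.9] yaw 189.36 units [ 0.04 -0.01  1.2 ] roll -0.01 open 67.1 F [ 0.8  0.4 -2.7] t 18.03
```

```bash
python3 -m crank '{"claw":[0.5,0.5,0.5,0.5,0.5,0.5,0.5,0.5],"delta_pos":[[0,0,0.4],[0,0,0.8],[0,0,1],[0,0,1.1],[0,0,1.15],[0,0,1.2],[0,0,1.24],[0,0,1.26]],"roll":[0,0,0,0,0,0,0,0]}';python3 -c "
from h import *
need(406,263,36,189.45)"
```

```text
time: 18.7
tool_pos: [0.4067, 0.2635, 0.0354]
tool_rot: [3.141, 0.001, -2.979]
contact_force: [-0.0, -0.1, -1.9]
opening: 0.0666
pos [406.7 263.5  35.4] yaw 189.32 units [ 0.03 -0.02 -0.03] roll -0.02 open 66.6 F [-0.  -0.1 -1.9] t 18.7
```

```bash
python3 -m crank '{"claw":[0.5,0.5,0.5,0.5,0.5,0.5,0.5,0.5],"delta_pos":[[0,0,0.03],[0,0,0.05],[0,0,0.07],[0,0,0.07],[0,0,0.07],[0,0,0.07],[0,0,0.07],[0,0,0.07]],"roll":[0,0,0,0,0,0,0,0]}'
python3 -m crank '{"claw":[0.95,0.95,0.95,0.95,0.95,0.95,0.95,1],"delta_pos":[[0,0,0],[0,0,0],[0,0,0],[0,0,0],[0,0,0],[0,0,0],[0,0,-0.4],[0,0,-1.5]],"roll":[0,0,0,0,0,0,0,0]}'
python3 -m crank '{"claw":[1,1,1,1,1,1,1,1],"delta_pos":[[0,0,-1.2],[0,0,-2.4],[0,0,-3.6],[0,0,-4.8],[0,-1,-5.5],[0,-2.5,-5.5],[0,-4,-5.5],[0,-4.5,-5.5]],"roll":[0,0,0,0,0,0,0,0]}'
python3 -c "
from h import *
need(598,-6,200,97.2)
C=cam('scene'); cv2.imwrite('pics/s7.png',C[0])"
```

```text
time: 19.37
tool_pos: [0.4068, 0.2635, 0.0353]
tool_rot: [3.141, 0.002, -2.979]
contact_force: [-4.1, -2.4, 15.9]
opening: 0.0666
time: 20.03
tool_pos: [0.4043, 0.2624, 0.0688]
tool_rot: [-3.14, -0.007, -2.979]
contact_force: [-0.9, -0.7, -0.3]
opening: 0.0898
time: 20.7
tool_pos: [0.4249, 0.1492, 0.2094]
tool_rot: [-3.14, 0.001, -2.98]
contact_force: [0.6, 0.6, -0.3]
opening: 0.0918
pos [424.9 149.2 209.4] yaw 189.24 units [-5.83 -7.24  0.39] roll 15.34 open 91.8 F [ 0.6  0.6 -0.3] t 20.7
```

View pics/s7.png

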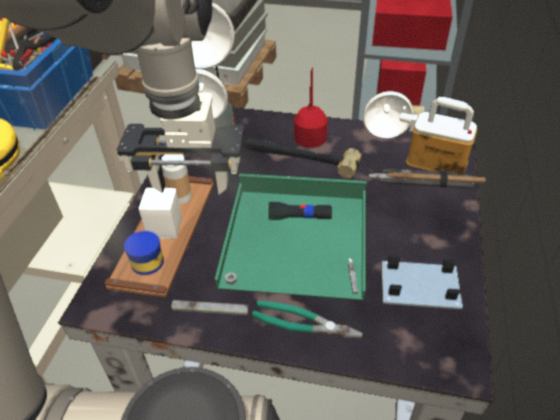

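```bash
python3 -m crank '{"claw":[1,1,1,1,1,1,1,1],"delta_pos":[[-0.7,-0.9,0],[-1.4,-1.8,0],[-2.1,-2.7,0],[-2.9,-3.6,0],[-3.6,-4.5,0],[-4.3,-5.4,0],[-5,-6.3,0],[-5.6,-7,0]],"roll":[1.1,2.2,3.3,4.4,5.5,6.6,7.7,8.8]}'
python3 -c "
from h import *
need(598,-6,140,97.2)"
```

```text
time: 21.42
tool_pos: [0.5922, 0.0014, 0.2086]
tool_rot: [3.141, 0.0, 2.377]
contact_force: [-0.2, 0.0, -0.3]
opening: 0.0917
pos [592.2   1.4 208.6] yaw 136.16 units [-0.37 -0.05  2.74] roll 6.49 open 91.7 F [-0.2  0.  -0.3] t 21.42
```

```bash
python3 -m crank '{"claw":[0.7,0.7,0.7,0.7,0.7,0.7,0.7,0.7],"delta_pos":[[-0.1,0,0.3],[-0.3,0,0.8],[-0.35,0,1.3],[-0.35,0,1.8],[-0.35,0,2.3],[-0.35,0,2.7],[-0.35,0,2.7],[-0.35,0,2.7]],"roll":[1.1,2.2,3.3,4.4,5.5,6.5,6.5,6.5]}'
python3 - <<'E'
from h import *
need(598,-6,140,97.2)
C=wrist(); np.savez("w8.npz",K=C[1],R=C[2],t=C[3]); cv2.imwrite("pics/w8.png",C[0])
S=cam("scene"); cv2.imwrite("pics/s8.png",cv2.resize(S[0][190:240,250:350],None,fx=8,fy=8,interpolation=cv2.INTER_CUBIC))
E
```

```text
time: 22.08
tool_pos: [0.5973, -0.0031, 0.1408]
tool_rot: [-3.141, -0.0, 1.705]
contact_force: [0.1, 0.3, -0.3]
opening: 0.0644
pos [597.3  -3.1 140.8] yaw 97.72 units [-0.12  0.01  0.03] roll 0.09 open 64.4 F [ 0.1  0.3 -0.3] t 22.08
```

View pics/w8.png

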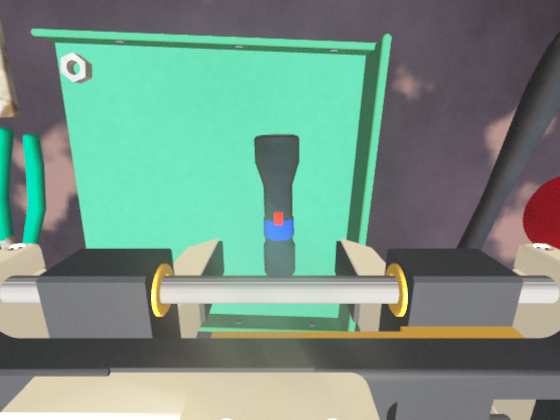

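```bash
python3 -c "
import cv2; s=cv2.imread('pics/s7.png'); cv2.imwrite('pics/s7t.png',cv2.resize(s[190:240,250:350],None,fx=8,fy=8,interpolation=cv2.INTER_CUBIC))"
```

```text
(no output)
```

View pics/s7t.png

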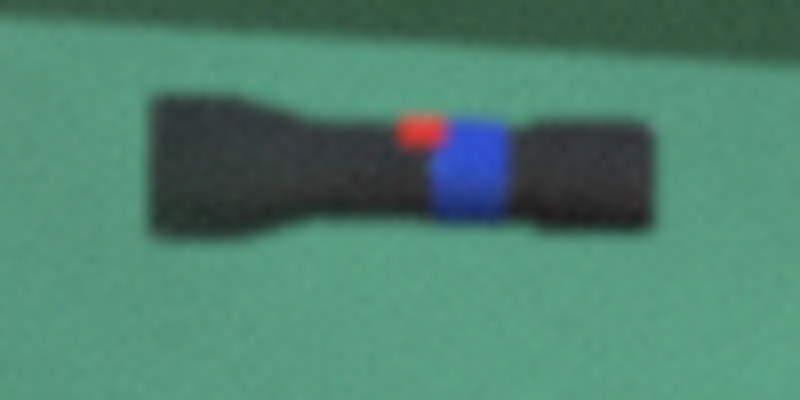

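Run:
```python
from h import *
S=cam("scene")
f=lambda x,y:unproj(S,250+x/8-.44,190+y/8-.44,.024)*1000
a,b=f(150,168),f(653,176); print(a,b,(a+b)/2,np.hypot(*(a-b)[:2]),np.degrees(np.arctan2(a[0]-b[0],-(b-a)[1])))
g=np.load("w8.npz"); C=(None,g["K"],g["R"],g["t"])
print(unproj(C,277,136,.04)*1000,unproj(C,277,136,.024)*1000)
need(598,-6,11,97.2)
```

```text
[587.76733066  58.42322321  24.        ] [610.04420188 -74.07377427  24.        ] [598.90576627  -7.82527553  24.        ] 134.3566646435664 -9.543943119070258
[586.18127728  58.02891331  40.        ] [586.15181809  57.26191801  24.        ]
pos [598.   -3.5 141.8] yaw 97.66 units [-0.1  -0.02  5.23] roll 0.08 open 64.3 F [-0.7  0.2 -0.9] t 22.23
```

```bash
python3 -m crank '{"claw":[0.7,0.7,0.7,0.7,0.7,0.7,0.7,0.7],"delta_pos":[[-0.17,0,0.5],[-0.17,0,1.5],[-0.17,0,2.5],[-0.17,0,3.5],[-0.17,0,4.3],[-0.17,0,4.8],[-0.17,0,5.1],[-0.17,0,5.2]],"roll":[0,0,0,0,0,0,0,0]}'
python3 -m crank '{"claw":[0.2,0.2,0.2,0.2,0.2,0.2,0.2,0.2],"delta_pos":[[0,0,0],[0,0,0],[0,0,0],[0,0,0],[0,0,0],[0,0,0],[0,0,0],[0,0,0]],"roll":[0,0,0,0,0,0,0,0]}'
python3 - <<'E'
from h import *
need(463.5,-267,150,96)
C=wrist(); cv2.imwrite("pics/w9.png",C[0])
E
```

```text
time: 22.9
tool_pos: [0.5978, -0.0078, 0.0101]
tool_rot: [-3.141, -0.0, 1.703]
contact_force: [0.0, -0.5, 0.9]
opening: 0.0647
time: 23.57
tool_pos: [0.5983, -0.0079, 0.0115]
tool_rot: [3.141, 0.0, 1.702]
contact_force: [-1.3, 0.4, 5.3]
opening: 0.036
pos [598.3  -7.9  11.5] yaw 97.53 units [-9.57 -6.7  -5.54] roll 0.25 open 36.0 F [-1.3  0.4  5.3] t 23.57
```

View pics/w9.png

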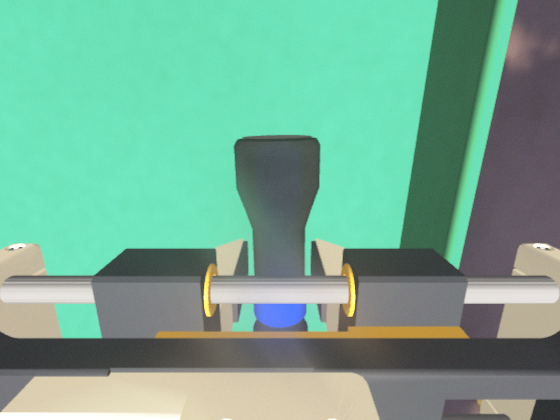

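```bash
python3 - <<'E'
from h import *
C=wrist(); s=robot.observe()
for z in (.024,.04): 
    p=unproj(C,278,137,z)*1000; print(p, np.linalg.norm(p[:2]-s["tool_pos"][:2]*1000))
E
python3 -m crank '{"claw":[0.2,0.2,0.2,0.2,0.2,0.2,0.2,0.2],"delta_pos":[[0,0,-0.5],[0,0,-1.4],[0,0,-2.5],[0,0,-3.5],[-0.4,-0.3,-4.2],[-1.2,-0.85,-4.4],[-2.3,-1.6,-4.4],[-3.6,-2.5,-4.4]],"roll":[0,0,0,0,0,0.1,0.2,0.25]}'
python3 -m crank '{"claw":[0.2,0.2,0.2,0.2,0.2,0.2,0.2,0.2],"delta_pos":[[-1.1,-0.75,0],[-2.2,-1.5,0],[-3.3,-2.3,0],[-4.2,-2.9,0],[-4.7,-3.3,0],[-5,-3.5,0],[-5,-3.5,0],[-5,-3.5,0]],"roll":[0,0,0,0,0,0,0,0]}'
python3 - <<'E'
from h import *
need(463.5,-267,75,96)
E
```

```text
[588.08501319  58.32616208  24.        ] 66.95842165731328
[588.03239854  59.14376633  40.        ] 67.77458145901865
time: 24.33
tool_pos: [0.5478, -0.105, 0.121]
tool_rot: [3.14, 0.0, 1.678]
contact_force: [0.4, -0.6, -1.6]
opening: 0.0359
time: 25.0
tool_pos: [0.474, -0.2384, 0.1205]
tool_rot: [3.141, -0.001, 1.675]
contact_force: [0.1, 0.4, -2.4]
opening: 0.036
pos [ 474.  -238.4  120.5] yaw 95.98 units [-1.1  -0.54  1.82] roll -0.0 open 36.0 F [ 0.1  0.4 -2.4] t 25.0
```

```bash
python3 -m crank '{"claw":[0.2,0.2,0.2,0.2,0.2,0.2,0.2,0.2],"delta_pos":[[-0.5,-0.25,0],[-1,-0.5,0],[-1.1,-0.54,0.3],[-1.1,-0.54,0.7],[-1.1,-0.54,0.9],[-1.1,-0.54,0.9],[-1.1,-0.54,0.9],[-1.1,-0.54,0.9]],"roll":[0,0,0,0,0,0,0,0]}'
python3 - <<'E'
from h import *
need(463.5,-267,75,96)
C=wrist(); np.savez("w10.npz",K=C[1],R=C[2],t=C[3]); cv2.imwrite("pics/w10.png",C[0])
S=cam("side"); cv2.imwrite("pics/s10.png",cv2.resize(S[0][150:250,100:230],None,fx=6,fy=6,interpolation=cv2.INTER_CUBIC))
S=cam("scene"); cv2.imwrite("pics/s10s.png",cv2.resize(S[0][210:330,340:490],None,fx=5,fy=5,interpolation=cv2.INTER_CUBIC))
E
```

```text
time: 25.67
tool_pos: [0.4637, -0.2669, 0.0982]
tool_rot: [3.142, -0.0, 1.677]
contact_force: [-0.5, 0.5, -1.1]
opening: 0.0361
pos [ 463.7 -266.9   98.2] yaw 96.06 units [-0.   -0.01  0.93] roll 0.01 open 36.1 F [-0.5  0.5 -1.1] t 25.67
```

View pics/w10.png

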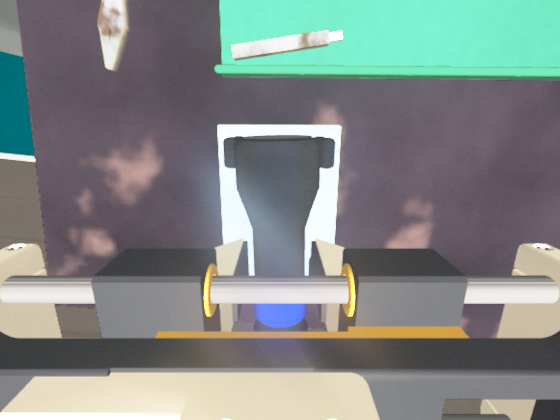

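View pics/s10.png

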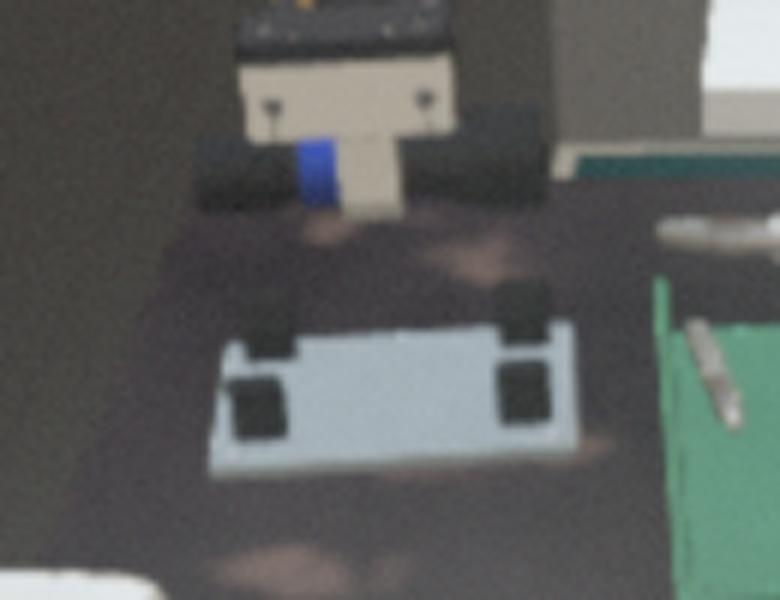

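View pics/s10s.png

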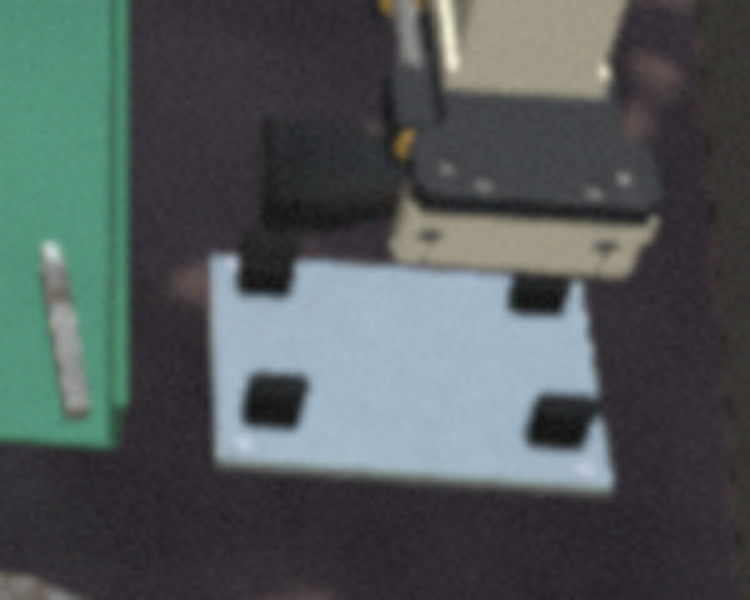

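Run:
```python
from h import *
g=np.load("w10.npz"); C=(None,g["K"],g["R"],g["t"])
a=unproj(C,219,126,.008)*1000;b=unproj(C,340,126,.008)*1000;print(a,b,np.linalg.norm(a-b))
u=np.array([np.cos(np.radians(96.03)),np.sin(np.radians(96.03))]); print("seat est",(a+b)[:2]/2-72*u)
l=unproj(C,222,235,.008)*1000; print(l, "left edge dir", np.degrees(np.arctan2((a-l)[1],(a-l)[0])))
need(463.5,-267,17,96)
```

```text
[ 407.70593376 -202.18219621    8.        ] [ 503.66087838 -191.99446831    8.        ] 96.49425473114478
seat est [ 463.24694698 -268.68995828]
[ 415.04475945 -294.86702887    8.        ] left edge dir 94.5272594272311
pos [ 463.7 -267.4   98.5] yaw 96.04 units [ 0.02 -0.01  3.26] roll 0.01 open 36.3 F [-0.3 -0.3 -1.7] t 25.82
```

```bash
python3 -m crank '{"claw":[0.2,0.2,0.2,0.2,0.2,0.2,0.2,0.2],"delta_pos":[[-0.04,0,0.4],[-0.04,0,1],[-0.04,0,1.6],[-0.04,0,2.2],[-0.04,0,2.7],[-0.04,0,3],[-0.04,0,3.1],[-0.04,0,3.15]],"roll":[0,0,0,0,0,0,0,0]}'
python3 -m crank '{"claw":[0.2,0.2,0.2,0.2,0.2,0.2,0.2,0.2],"delta_pos":[[0,0,0.03],[0,0,0.06],[0,0,0.09],[0,0,0.11],[0,0,0.11],[0,0,0.11],[0,0,0.11],[0,0,0.11]],"roll":[0,0,0,0,0,0,0,0]}'
python3 -c "
from h import *
need(463.3,-268,15.5,96)"
```

```text
time: 26.48
tool_pos: [0.4634, -0.2685, 0.019]
tool_rot: [-3.141, -0.001, 1.676]
contact_force: [1.2, 0.1, -2.4]
opening: 0.036
time: 27.15
tool_pos: [0.4635, -0.2685, 0.0168]
tool_rot: [3.141, 0.0, 1.676]
contact_force: [-0.2, 0.1, -2.2]
opening: 0.0364
pos [ 463.5 -268.5   16.8] yaw 96.02 units [ 0.02 -0.01  0.05] roll 0.0 open 36.4 F [-0.2  0.1 -2.2] t 27.15
```

```bash
python3 -m crank '{"claw":[0.2,0.2,0.2,0.2,0.2,0.2,0.2,0.2],"delta_pos":[[0,0,0.03],[0,0,0.05],[0,0,0.07],[0,0,0.09],[0,0,0.09],[0,0,0.09],[0,0,0.09],[0,0,0.09]],"roll":[0,0,0,0,0,0,0,0]}'
python3 -c "
from h import *
need(463.3,-268,15.5,96)"
```

```text
time: 27.82
tool_pos: [0.4635, -0.2685, 0.0154]
tool_rot: [3.141, 0.0, 1.676]
contact_force: [-2.5, 2.0, 8.7]
opening: 0.0357
pos [ 463.5 -268.5   15.4] yaw 96.02 units [ 0.02 -0.01 -0.  ] roll 0.0 open 35.7 F [-2.5  2.   8.7] t 27.82
```

```bash
python3 -m crank '{"claw":[0.65,0.65,0.65,0.65,0.65,0.65,0.65,0.65],"delta_pos":[[0,0,0],[0,0,0],[0,0,0],[0,0,0],[0,0,0],[0,0,0],[0,0,-0.4],[0,0,-1.4]],"roll":[0,0,0,0,0,0,0,0]}'
python3 -m crank '{"claw":[1,1,1,1,1,1,1,1],"delta_pos":[[0,0,-1],[0,0,-2],[0,0,-3],[0,0,-4],[0,0,-4.8],[0,0,-5],[0,0,-5],[0,0,-5]],"roll":[0,0,0,0,0,0,0,0]}'
python3 - <<'E'
from h import *
need(406.7,263.5,200,189.32)
C=wrist(); np.savez("w11.npz",K=C[1],R=C[2],t=C[3]); cv2.imwrite("pics/w11.png",C[0])
S=cam("side"); cv2.imwrite("pics/s11.png",S[0])
E
```

```text
time: 28.48
tool_pos: [0.4617, -0.2672, 0.0476]
tool_rot: [-3.137, -0.005, 1.676]
contact_force: [-0.1, -0.3, -0.4]
opening: 0.0596
time: 29.15
tool_pos: [0.4631, -0.2682, 0.174]
tool_rot: [-3.141, -0.001, 1.676]
contact_force: [-0.4, 0.3, 0.2]
opening: 0.092
pos [ 463.1 -268.2  174. ] yaw 96.02 units [ 2.139e+01 -1.000e-02 -1.030e+00] roll -15.55 open 92.0 F [-0.4  0.3  0.2] t 29.15
```

View pics/w11.png

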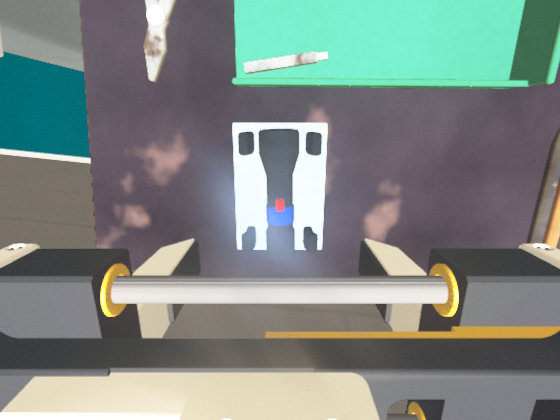

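View pics/s11.png

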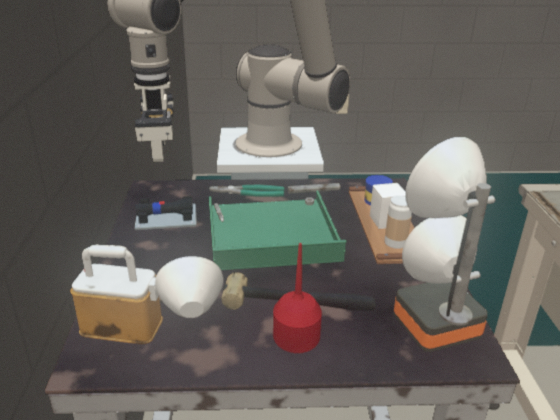

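```bash
python3 -m crank '{"claw":[1,1,1,1,1,1,1,1],"delta_pos":[[1.2,0,-0.2],[2.5,0,-0.4],[3.8,0,-0.6],[5.1,0,-0.8],[6.4,0,-0.8],[7.7,0,-0.8],[9,0,-0.8],[10.3,0,-0.8]],"roll":[-1.1,-2.2,-3.3,-4.4,-5.5,-6.6,-7.7,-8.6]}'
python3 -c "
from h import *
need(406.7,263.5,130,189.32)"
```

```text
time: 29.92
tool_pos: [0.4354, -0.0108, 0.1933]
tool_rot: [-3.141, -0.002, 2.582]
contact_force: [0.6, -1.1, 1.0]
opening: 0.0918
pos [435.4 -10.8 193.3] yaw 147.93 units [6.79 8.69 2.54] roll -6.9 open 91.8 F [ 0.6 -1.1  1. ] t 29.92
```

```bash
python3 -m crank '{"claw":[1,1,1,1,1,1,1,1],"delta_pos":[[0.9,1.1,0],[1.8,2.3,0],[2.7,3.5,0],[3.6,4.7,0],[4.5,5.9,0],[5.4,7,0],[6.2,8,0],[6.8,8.7,0]],"roll":[-1.1,-2.2,-3.3,-4.4,-5.5,-6.4,-6.9,-6.9]}'
python3 -m crank '{"claw":[1,1,1,1,1,1,1,1],"delta_pos":[[0,0,0.5],[0,0,1.4],[0,0,2.3],[0,0,3],[0,0,3],[0,0,3],[0,0,3],[0,0,3]],"roll":[0,0,0,0,0,0,0,0]}'
python3 -c "
from h import *
need(406.7,263.5,35.3,189.32)
cv2.imwrite('pics/w12.png',wrist()[0])"
```

```text
time: 30.58
tool_pos: [0.4082, 0.2647, 0.1931]
tool_rot: [-3.141, -0.002, -2.98]
contact_force: [0.5, -0.0, 0.2]
opening: 0.0918
time: 31.25
tool_pos: [0.41, 0.2626, 0.1204]
tool_rot: [3.141, 0.002, -2.984]
contact_force: [-1.2, -0.7, 0.2]
opening: 0.0918
pos [410.  262.6 120.4] yaw 189.01 units [0.13 0.06 3.4 ] roll -0.05 open 91.8 F [-1.2 -0.7  0.2] t 31.25
```

View pics/w12.png

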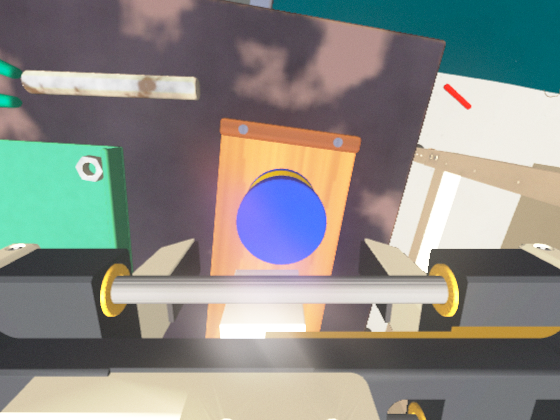

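```bash
python3 -m crank '{"claw":[1,1,1,1,1,1,1,1],"delta_pos":[[0.13,0.05,0.4],[0.13,0.05,1.2],[0.13,0.05,2],[0.13,0.05,2.8],[0.13,0.05,3.2],[0.13,0.05,3.35],[0.13,0.05,3.37],[0.13,0.05,3.37]],"roll":[-0.05,-0.05,-0.05,-0.05,-0.05,-0.05,-0.05,-0.05]}'
python3 -m crank '{"claw":[0.5,0.5,0.5,0.5,0.5,0.5,0.5,0.5],"delta_pos":[[0,0,0],[0,0,0],[0,0,0],[0,0,0],[0,0,0],[0,0,0],[0,0,0],[0,0,0]],"roll":[0,0,0,0,0,0,0,0]}'
python3 -c "
from h import *
need(440.4,-19.8,130,189.32)"
```

```text
time: 31.97
tool_pos: [0.4066, 0.2633, 0.036]
tool_rot: [3.141, 0.001, -2.979]
contact_force: [-0.5, -0.7, 0.8]
opening: 0.0919
time: 32.63
tool_pos: [0.4062, 0.2632, 0.0356]
tool_rot: [3.141, 0.001, -2.979]
contact_force: [-0.3, -0.7, 5.4]
opening: 0.0668
pos [406.2 263.2  35.6] yaw 189.32 units [  0.48 -11.39  -3.78] roll -0.0 open 66.8 F [-0.3 -0.7  5.4] t 32.63
```

```bash
python3 -m crank '{"claw":[0.5,0.5,0.5,0.5,0.5,0.5,0.5,0.5],"delta_pos":[[0,0,-0.5],[0,0,-1.5],[0,0,-2.7],[0,-0.3,-3.5],[0,-1,-3.8],[0.1,-2.3,-3.8],[0.2,-3.8,-3.8],[0.2,-5.4,-3.8]],"roll":[0,0,0,0,0,0,0,0]}';python3 -m crank '{"claw":[0.5,0.5,0.5,0.5,0.5,0.5,0.5,0.5],"delta_pos":[[0.1,-1.5,0],[0.1,-3,0],[0.2,-4.5,0],[0.28,-5.5,0],[0.28,-6,0],[0.28,-6,0.5],[0.28,-6,1.5],[0.28,-6,2.5]],"roll":[0,0,0,0,0,0,0,0]}';python3 -c "
from h import *
need(440.4,-19.8,29.3,189.32)"
```

```text
time: 33.3
tool_pos: [0.4218, 0.1281, 0.1298]
tool_rot: [3.141, -0.001, -2.977]
contact_force: [1.2, -1.1, -2.6]
opening: 0.0666
time: 33.97
tool_pos: [0.4405, -0.0207, 0.0671]
tool_rot: [-3.141, 0.001, -2.98]
contact_force: [-0.0, 0.1, -3.2]
opening: 0.0666
pos [440.5 -20.7  67.1] yaw 189.26 units [0.   0.04 1.51] roll -0.01 open 66.6 F [-0.   0.1 -3.2] t 33.97
```

```bash
python3 -m crank '{"claw":[0.5,0.5,0.5,0.5,0.5,0.5,0.5,0.5],"delta_pos":[[0,0.04,0.5],[0,0.04,1],[0,0.04,1.3],[0,0.04,1.4],[0,0.04,1.45],[0,0.04,1.5],[0,0.04,1.52],[0,0.04,1.52]],"roll":[0,0,0,0,0,0,0,0]}';python3 -c "
from h import *
need(440.4,-19.8,29.3,189.32)"
```

```text
time: 34.63
tool_pos: [0.4405, -0.0192, 0.0302]
tool_rot: [-3.141, 0.001, -2.979]
contact_force: [-0.0, -0.8, -3.7]
opening: 0.0668
pos [440.5 -19.2  30.2] yaw 189.32 units [ 0.01 -0.02  0.04] roll -0.0 open 66.8 F [-0.  -0.8 -3.7] t 34.63
```

```bash
python3 -m crank '{"claw":[0.5,0.5,0.5,0.5,0.5,0.5,0.5,0.5],"delta_pos":[[0,0,0.03],[0,0,0.06],[0,0,0.08],[0,0,0.08],[0,0,0.08],[0,0,0.08],[0,0,0.08],[0,0,0.08]],"roll":[0,0,0,0,0,0,0,0]}'
python3 -m crank '{"claw":[0.95,0.95,0.95,0.95,0.95,0.95,0.95,1],"delta_pos":[[0,0,0],[0,0,0],[0,0,0],[0,0,0],[0,0,0],[0,0,0],[0,0,-0.4],[0,0,-1.5]],"roll":[0,0,0,0,0,0,0,0]}'
python3 -m crank '{"claw":[1,1,1,1,1,1,1,1],"delta_pos":[[0,0,-1.2],[0,0,-2.4],[0,0,-3.6],[0,1,-4.4],[0,2.5,-4.4],[0,4,-4.4],[0,5.5,-4.4],[0,7,-4.4]],"roll":[0,0,0,0,0,0,0,0]}'
python3 -c "
from h import *
need(506.6,265.6,140,189.32)"
```

```text
time: 35.3
tool_pos: [0.4406, -0.0192, 0.0295]
tool_rot: [-3.141, 0.002, -2.979]
contact_force: [-5.3, 0.5, 18.1]
opening: 0.0667
time: 35.97
tool_pos: [0.4379, -0.0187, 0.0631]
tool_rot: [3.139, -0.006, -2.979]
contact_force: [-0.0, -0.4, 0.8]
opening: 0.0896
time: 36.63
tool_pos: [0.4112, 0.155, 0.1754]
tool_rot: [3.141, 0.0, -2.98]
contact_force: [0.2, -0.6, 0.2]
opening: 0.092
pos [411.2 155.  175.4] yaw 189.28 units [-4.48  3.75  1.42] roll -0.01 open 92.0 F [ 0.2 -0.6  0.2] t 36.63
```

```bash
python3 -m crank '{"claw":[1,1,1,1,1,1,1,1],"delta_pos":[[-1,0.8,0],[-2,1.6,0],[-3,2.5,0],[-4,3.3,0],[-4.48,3.75,0],[-4.48,3.75,0.4],[-4.48,3.75,0.8],[-4.48,3.75,0.8]],"roll":[0,0,0,0,0,0,0,0]}'
python3 -c "
from h import *
need(506.6,265.6,55.7,189.32)
cv2.imwrite('pics/w13.png',wrist()[0])"
```

```text
time: 37.3
tool_pos: [0.5049, 0.2629, 0.1521]
tool_rot: [-3.14, -0.006, -2.979]
contact_force: [0.2, -0.1, -0.8]
opening: 0.0919
pos [504.9 262.9 152.1] yaw 189.31 units [-0.11  0.1   3.86] roll -0.0 open 91.9 F [ 0.2 -0.1 -0.8] t 37.3
```

View pics/w13.png

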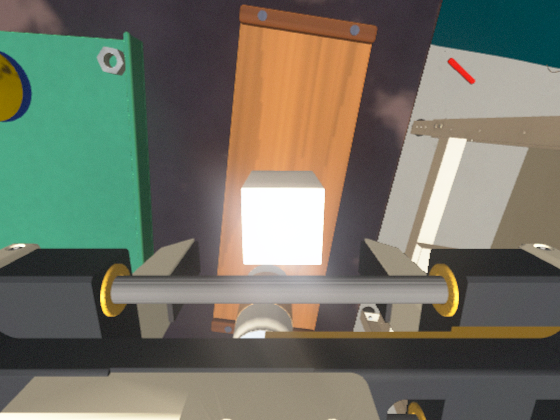

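Run:
```python
from h import *
S=cam("side")[0]; D=cam("scene")[0]
cv2.imwrite("pics/s14.png",np.hstack([cv2.resize(S[160:260,200:420],(440,200)),cv2.resize(D[170:300,200:380],(360,260))[:200]]))
```

```text
(no output)
```

View pics/s14.png

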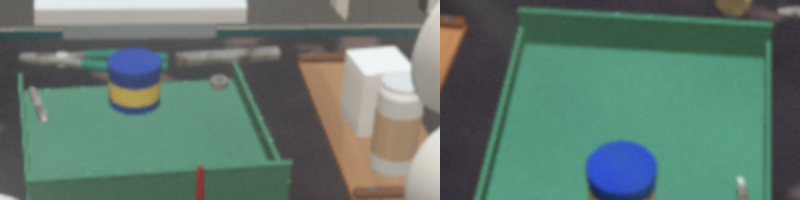

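The tin is upright in the bay. Next is the carton.

```bash
python3 -m crank '{"claw":[1,1,1,1,1,1,1,1],"delta_pos":[[-0.05,0.08,0.4],[-0.05,0.08,1.2],[-0.05,0.08,2],[-0.05,0.08,2.8],[-0.05,0.08,3.5],[-0.05,0.08,3.82],[-0.05,0.08,3.84],[-0.05,0.08,3.84]],"roll":[0,0,0,0,0,0,0,0]}'
python3 -m crank '{"claw":[0.5,0.5,0.5,0.5,0.5,0.5,0.5,0.5],"delta_pos":[[0,0,0],[0,0,0],[0,0,0],[0,0,0],[0,0,0],[0,0,0],[0,0,0],[0,0,0]],"roll":[0,0,0,0,0,0,0,0]}'
python3 -c "
from h import *
need(524.4,40.2,140,189.32)"
```

```text
time: 38.12
tool_pos: [0.5082, 0.2663, 0.0594]
tool_rot: [3.141, 0.0, -2.979]
contact_force: [0.9, 0.2, 0.2]
opening: 0.0917
time: 38.78
tool_pos: [0.5083, 0.2664, 0.0598]
tool_rot: [3.141, 0.001, -2.979]
contact_force: [-1.3, -0.0, 4.4]
opening: 0.0641
pos [508.3 266.4  59.8] yaw 189.32 units [ 0.83 -9.03 -3.21] roll 0.0 open 64.1 F [-1.3 -0.   4.4] t 38.78
```

```bash
python3 -m crank '{"claw":[0.5,0.5,0.5,0.5,0.5,0.5,0.5,0.5],"delta_pos":[[0,0,-0.5],[0,0,-1.5],[0,0,-2.7],[0,0,-3.7],[0,-0.3,-4],[0.1,-1,-4],[0.2,-2.4,-4],[0.3,-4,-4]],"roll":[0,0,0,0,0,0,0,0]}';python3 -m crank '{"claw":[0.5,0.5,0.5,0.5,0.5,0.5,0.5,0.5],"delta_pos":[[0.1,-1.5,0],[0.2,-3,0],[0.3,-4,0],[0.4,-4.7,0],[0.45,-5,0],[0.45,-5,0.5],[0.45,-5,1.5],[0.45,-5,2.5]],"roll":[0,0,0,0,0,0,0,0]}';python3 -c "
from h import *
need(526,40.5,54.5,189.32)"
```

```text
time: 39.45
tool_pos: [0.5158, 0.1662, 0.1578]
tool_rot: [3.141, -0.002, -2.976]
contact_force: [1.4, -0.5, -2.9]
opening: 0.0638
time: 40.12
tool_pos: [0.526, 0.0414, 0.0958]
tool_rot: [3.141, 0.001, -2.979]
contact_force: [0.4, -1.0, -3.8]
opening: 0.0638
pos [526.   41.4  95.8] yaw 189.3 units [ 0.01 -0.04  1.65] roll -0.0 open 63.8 F [ 0.4 -1.  -3.8] t 40.12
```

```bash
python3 -m crank '{"claw":[0.5,0.5,0.5,0.5,0.5,0.5,0.5,0.5],"delta_pos":[[0,-0.04,0.5],[0,-0.04,1],[0,-0.04,1.4],[0,-0.04,1.55],[0,-0.04,1.6],[0,-0.04,1.65],[0,-0.04,1.68],[0,-0.04,1.68]],"roll":[0,0,0,0,0,0,0,0]}';python3 -m crank '{"claw":[0.5,0.5,0.5,0.5,0.5,0.5,0.5,0.5],"delta_pos":[[0,0,0.03],[0,0,0.05],[0,0,0.05],[0,0,0.05],[0,0,0.05],[0,0,0.05],[0,0,0.05],[0,0,0.05]],"roll":[0,0,0,0,0,0,0,0]}';python3 -c "
from h import *
need(526,40.5,54,189.32)"
```

```text
time: 40.78
tool_pos: [0.5265, 0.0404, 0.0552]
tool_rot: [-3.141, 0.001, -2.979]
contact_force: [0.1, -0.3, -2.2]
opening: 0.0638
time: 41.45
tool_pos: [0.5264, 0.0403, 0.0538]
tool_rot: [-3.142, 0.001, -2.979]
contact_force: [-0.2, -0.6, 2.6]
opening: 0.0633
pos [526.4  40.3  53.8] yaw 189.32 units [ 0.01  0.01 -0.01] roll -0.0 open 63.3 F [-0.2 -0.6  2.6] t 41.45
```

Touching at 2.6 N. I'll release and go for the can.

```bash
python3 -m crank '{"claw":[0.95,0.95,0.95,0.95,0.95,0.95,0.95,1],"delta_pos":[[0,0,0],[0,0,0],[0,0,0],[0,0,0],[0,0,0],[0,0,0],[0,0,-0.4],[0,0,-1.5]],"roll":[0,0,0,0,0,0,0,0]}'
python3 -m crank '{"claw":[1,1,1,1,1,1,1,1],"delta_pos":[[0,0,-1.2],[0,0,-2.4],[0,0,-3.6],[0,1,-4],[0,2.5,-4],[-0.2,4,-4],[-0.4,5.5,-4],[-0.6,6.5,-4]],"roll":[0,0,0,0,0,0,0,0]}'
python3 -c "
from h import *
need(606,265.3,170,189.32)"
```

```text
time: 42.12
tool_pos: [0.5238, 0.0404, 0.0888]
tool_rot: [3.14, -0.007, -2.979]
contact_force: [-0.3, 0.1, -0.4]
opening: 0.0899
time: 42.78
tool_pos: [0.5139, 0.206, 0.1921]
tool_rot: [3.141, 0.001, -2.978]
contact_force: [-0.1, 0.2, 0.4]
opening: 0.0916
pos [513.9 206.  192.1] yaw 189.38 units [-4.02  1.74  0.89] roll 0.01 open 91.6 F [-0.1  0.2  0.4] t 42.78
```

```bash
python3 -m crank '{"claw":[1,1,1,1,1,1,1,1],"delta_pos":[[-1,0.5,0],[-2,0.9,0],[-3,1.4,0],[-3.8,1.7,0],[-4.02,1.74,0],[-4.02,1.74,0.2],[-4.02,1.74,0.3],[-4.02,1.74,0.3]],"roll":[0,0,0,0,0,0,0,0]}'
python3 -c "
from h import *
need(606,265.3,63.8,189.32)
cv2.imwrite('pics/w15.png',wrist()[0])"
```

```text
time: 43.45
tool_pos: [0.6054, 0.2615, 0.1827]
tool_rot: [-3.141, -0.002, -2.979]
contact_force: [0.6, -0.7, 0.2]
opening: 0.092
pos [605.4 261.5 182.7] yaw 189.3 units [-0.06  0.15  4.76] roll -0.0 open 92.0 F [ 0.6 -0.7  0.2] t 43.45
```

View pics/w15.png

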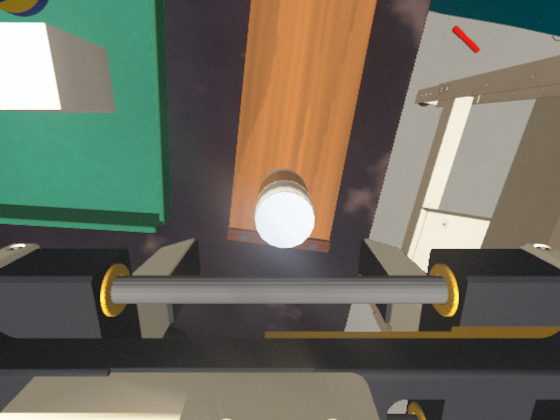

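```bash
python3 -m crank '{"claw":[1,1,1,1,1,1,1,1],"delta_pos":[[0,0.15,0.4],[0,0.15,1.2],[0,0.15,2.2],[0,0.15,3.2],[0,0.15,4],[0,0.15,4.5],[0,0.15,4.75],[0,0.15,4.75]],"roll":[0,0,0,0,0,0,0,0]}'
python3 -m crank '{"claw":[0.4,0.4,0.4,0.4,0.4,0.4,0.4,0.4],"delta_pos":[[0,0,0],[0,0,0],[0,0,0],[0,0,0],[0,0,0],[0,0,0],[0,0,0],[0,0,0]],"roll":[0,0,0,0,0,0,0,0]}'
python3 -c "
from h import *
need(606,265.3,63.8,189.32)"
```

```text
time: 44.17
tool_pos: [0.6054, 0.2658, 0.0635]
tool_rot: [-3.141, -0.002, -2.979]
contact_force: [-0.6, -0.0, 0.4]
opening: 0.0918
time: 44.83
tool_pos: [0.6063, 0.266, 0.0649]
tool_rot: [3.141, 0.0, -2.979]
contact_force: [0.2, -0.5, 1.7]
opening: 0.0494
pos [606.3 266.   64.9] yaw 189.32 units [ 0.01 -0.03  0.05] roll -0.0 open 49.4 F [ 0.2 -0.5  1.7] t 44.83
```

```bash
python3 -m crank '{"claw":[0.4,0.4,0.4,0.4,0.4,0.4,0.4,0.4],"delta_pos":[[0,0,-0.5],[0,0,-1.5],[0,0,-2.7],[0,0,-4],[0,0,-5],[0,-0.3,-5.5],[0.3,-1.2,-5.5],[0.7,-2.4,-5.5]],"roll":[0,0,0,0,0,0,0,0]}';python3 -c "
from h import *
need(537.5,-62.1,200,189.32)"
```

```text
time: 45.5
tool_pos: [0.5986, 0.2046, 0.2029]
tool_rot: [3.141, 0.002, -2.976]
contact_force: [0.6, -0.8, -3.0]
opening: 0.0494
pos [598.6 204.6 202.9] yaw 189.48 units [  4.17 -10.12   0.1 ] roll 0.03 open 49.4 F [ 0.6 -0.8 -3. ] t 45.5
```

```bash
python3 -m crank '{"claw":[0.4,0.4,0.4,0.4,0.4,0.4,0.4,0.4],"delta_pos":[[0.5,-1.2,0],[1.1,-2.6,0],[1.7,-4.1,0],[2.3,-5.6,0],[2.9,-7.1,0],[3.4,-8.4,0],[3.8,-9.3,0],[4.1,-9.9,0]],"roll":[0,0,0,0,0,0,0,0]}';python3 -m crank '{"claw":[0.4,0.4,0.4,0.4,0.4,0.4,0.4,0.4],"delta_pos":[[0,0,0],[0,0,0.5],[0,0,1.3],[0,0,2.1],[0,0,2.9],[0,0,3.5],[0,0,3.8],[0,0,3.8]],"roll":[0,0,0,0,0,0,0,0]}';python3 -c "
from h import *
need(537.8,-62.,60,189.32)"
```

```text
time: 46.17
tool_pos: [0.5361, -0.06, 0.2018]
tool_rot: [-3.141, -0.002, -2.982]
contact_force: [-0.0, -0.3, -2.1]
opening: 0.0492
time: 46.83
tool_pos: [0.5363, -0.0562, 0.1054]
tool_rot: [3.14, -0.004, -2.979]
contact_force: [0.1, 0.2, -2.2]
opening: 0.0494
pos [536.3 -56.2 105.4] yaw 189.34 units [-0.03 -0.24  1.81] roll 0.0 open 49.4 F [ 0.1  0.2 -2.2] t 46.83
```

```bash
python3 -m crank '{"claw":[0.4,0.4,0.4,0.4,0.4,0.4,0.4,0.4],"delta_pos":[[0,-0.22,0.1],[0,-0.22,0.5],[0,-0.22,1],[0,-0.22,1.4],[0,-0.22,1.6],[0,-0.22,1.7],[0,-0.22,1.75],[0,-0.22,1.78]],"roll":[0,0,0,0,0,0,0,0]}';python3 -c "
from h import *
need(537.8,-62.,59,189.32)"
```

```text
time: 47.5
tool_pos: [0.5387, -0.0624, 0.0629]
tool_rot: [-3.141, 0.001, -2.979]
contact_force: [0.2, 0.3, -1.6]
opening: 0.0495
pos [538.7 -62.4  62.9] yaw 189.32 units [0.03 0.02 0.16] roll 0.0 open 49.5 F [ 0.2  0.3 -1.6] t 47.5
```

```bash
python3 -m crank '{"claw":[0.4,0.4,0.4,0.4,0.4,0.4,0.4,0.4],"delta_pos":[[0.03,0,0.04],[0.03,0,0.08],[0.03,0,0.12],[0.03,0,0.14],[0.03,0,0.16],[0.03,0,0.17],[0.03,0,0.18],[0.03,0,0.18]],"roll":[0,0,0,0,0,0,0,0]}';python3 -c "
from h import *
need(537.8,-62.,59,189.32)"
```

```text
time: 48.17
tool_pos: [0.5379, -0.0624, 0.0589]
tool_rot: [-3.141, 0.001, -2.979]
contact_force: [-0.8, -0.6, 4.0]
opening: 0.0495
pos [537.9 -62.4  58.9] yaw 189.32 units [ 0.    0.02 -0.  ] roll 0.0 open 49.5 F [-0.8 -0.6  4. ] t 48.17
```

Touching, at the expected height. I'll release to 0.75 and rise.

```bash
python3 -m crank '{"claw":[0.75,0.75,0.75,0.75,0.75,0.75,0.75,0.75],"delta_pos":[[0,0,0],[0,0,0],[0,0,0],[0,0,0],[0,0,0],[0,0,0],[0,0,-0.4],[0,0,-1.5]],"roll":[0,0,0,0,0,0,0,0]}'
python3 -m crank '{"claw":[0.75,0.75,0.75,0.75,0.75,0.75,0.75,0.75],"delta_pos":[[0,0,-1.2],[0,0,-2.4],[0,0,-3.6],[0,0,-4.8],[0,0,-5],[0,0,-5],[0,0,-5],[0,0,-5]],"roll":[0,0,0,0,0,0,0,0]}'
python3 - <<'E'
from h import *
need(537,-60,216,189.32)
C=wrist(); np.savez("w16.npz",K=C[1],R=C[2],t=C[3]); cv2.imwrite("pics/w16.png",C[0])
E
```

```text
time: 48.83
tool_pos: [0.5354, -0.0619, 0.0934]
tool_rot: [3.139, -0.007, -2.979]
contact_force: [0.0, -0.0, 0.2]
opening: 0.0688
time: 49.5
tool_pos: [0.5368, -0.0622, 0.2194]
tool_rot: [3.14, -0.002, -2.979]
contact_force: [-0.9, 0.1, 0.5]
opening: 0.0688
pos [536.8 -62.2 219.4] yaw 189.32 units [-0.02  0.09  0.14] roll -0.0 open 68.8 F [-0.9  0.1  0.5] t 49.5
```

View pics/w16.png

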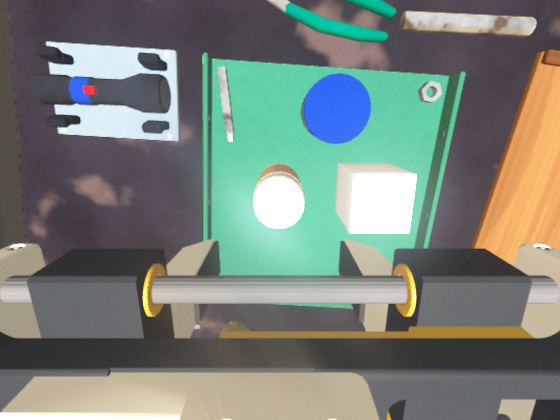

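```bash
python3 -m crank '{"claw":[1,1,1,1,1,1,1,1],"delta_pos":[[0.5,1.3,0],[1,2.6,0],[1.5,3.9,0],[2,5.2,0],[2.5,6.5,0],[3,7.8,0],[3.5,9.1,0],[4,10.4,0]],"roll":[0,0,0,0,0,0,0,0]}'
python3 -m crank '{"claw":[1,1,1,1,1,1,1,1],"delta_pos":[[0.5,1.3,0],[1,2.6,0],[1.5,3.9,0],[2,5.2,0],[2.5,6,0],[3,7,0],[3.5,8,0],[4,8,0]],"roll":[0,0,0,0,0,0,0,0]}'
python3 - <<'E'
from h import *
S=cam("scene"); D=cam("side")
np.savez("fin.npz",s=S[0],d=D[0])
a=cv2.imread("pics/scene0.png"); b=cv2.imread("pics/side0.png")
g=lambda i:cv2.resize(i,None,fx=2,fy=2,interpolation=cv2.INTER_CUBIC)
cv2.imwrite("pics/f1.png",np.vstack([np.hstack([g(a[160:310,210:390]),g(S[0][160:310,210:390])]),np.hstack([g(b[160:280,190:370]),g(D[0][160:280,190:370])])]))
for n,x,y,(x0,x1,y0,y1) in (("scene",a,S[0],(210,390,160,310)),("side",b,D[0],(190,350,160,270))):
    d=cv2.absdiff(x,y).max(2)[y0:y1,x0:x1]; cv2.imwrite(f"pics/f_{n}d.png",cv2.resize(d*2,None,fx=4,fy=4))
    # per-object shift by template match
    T={"scene":{"tin":(270,312,238,288),"can":(306,338,192,252),"carton":(250,290,195,252)},"side":{"tin":(258,282,182,200),"can":(236,264,182,232),"carton":(276,312,186,232)}}[n]
    for k,(u0,u1,v0,v1) in T.items():
        t=g(g(x[v0:v1,u0:u1])); im=g(g(y[v0-8:v1+8,u0-8:u1+8]))
        r=cv2.matchTemplate(im,t,cv2.TM_CCOEFF_NORMED); m=cv2.minMaxLoc(r); print(n,k,"shift px",(np.array(m[3])-32)/4,round(m[1],3))
need(0,0,0)
E
```

```text
time: 50.22
tool_pos: [0.3952, 0.179, 0.2196]
tool_rot: [-3.141, -0.002, -2.979]
contact_force: [0.7, 1.5, 0.0]
opening: 0.0918
time: 50.88
tool_pos: [0.2643, 0.3617, 0.2195]
tool_rot: [3.141, -0.002, -2.977]
contact_force: [-0.1, -1.2, 1.0]
opening: 0.0922
scene tin shift px [ 0.   -0.25] 0.997
scene can shift px [0.75 0.25] 0.99
scene carton shift px [-0.25  0.  ] 0.986
side tin shift px [-0.25  0.  ] 0.988
side can shift px [-0.75  0.  ] 0.997
side carton shift px [0.25 0.  ] 0.881
pos [263.8 358.7 219.6] yaw 189.49 units [ 12.75 -12.4    8.84] open 91.7 F [ 0.9 -1.  -0.7] t 50.98
```

View pics/f1.png

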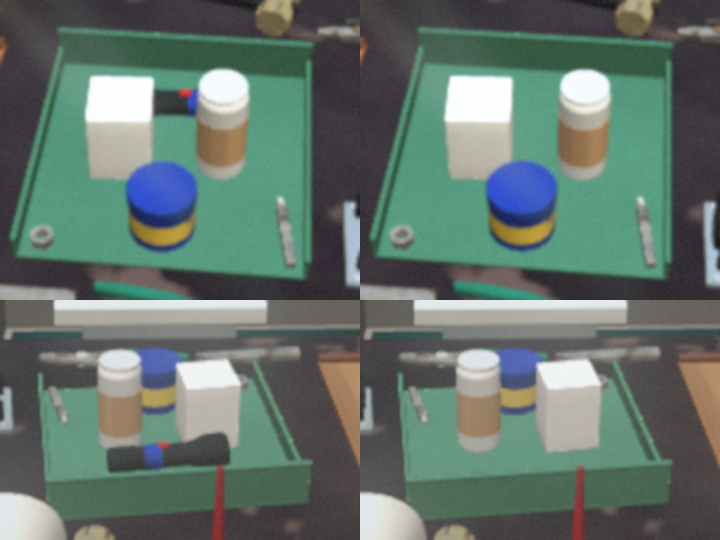

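```bash
python3 -m crank '{"claw":[1,1,1,1,1,1,1,1],"delta_pos":[[0,0,0],[0,0,0],[0,0,0],[0,0,0],[0,0,0],[0,0,0],[0,0,0],[0,0,0]],"roll":[0,0,0,0,0,0,0,0]}'; python3 -c "
from h import *
S=cam('scene')[0]; cv2.imwrite('pics/f2.png',cv2.resize(S[230:320,350:490],None,fx=4,fy=4,interpolation=cv2.INTER_CUBIC))"
```

```text
time: 51.65
tool_pos: [0.2659, 0.359, 0.2208]
tool_rot: [3.142, 0.0, -2.979]
contact_force: [-0.6, 0.5, -0.4]
opening: 0.0915
```

View pics/f2.png

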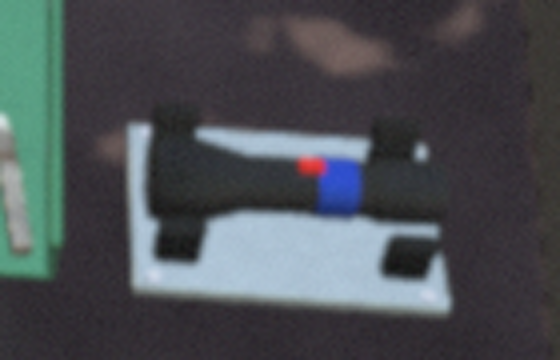

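The torch lies between the four posts, centred along the plate, and the gripper is clear of everything.

```bash
python3 -c "
from cell import robot
print(robot.hand_in())"
```

```text
the job is handed in; nothing more can be done
None
```

The job is done and handed in at about 52 s of the 141 s allowed; the hand-in itself gave no verdict.

I set the can, carton and tin on the board, laid the torch in its rest, then put the tin, carton and can back in the bay at their recorded pick positions.

**Last checks:**
- **Tin, carton and can:** all three stand upright. Against the starting pictures they had shifted by at most 0.75 pixel (the can), which I judge to be about 2 mm. The carton's match in the side picture was weaker (0.88), because the torch was in front of it in the starting picture.
- **Torch:** it lies between the four posts. The tool was within about 1 mm of the measured seat at release, and the final picture shows the torch centred.
- **Robot:** the gripper is open, empty and well clear, with the force reading under 1 N. The highest contact force reported at the end of a move was about 19 N, when setting the tin down.

Nothing failed. The cameras differed by up to about 5 mm on the first position estimates. The wrist view then showed each thing centred under the gripper before I picked it up.

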